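Measure an adjustable shoe last on the bench caliper

ROBOT

A 6-joint arm with a two-finger parallel gripper is mounted at the origin on the work surface. World frame = base frame: x ahead of the robot, y to its left, z up, the work surface at z = 0. Lengths are in m, angles in rad, forces in N, time in s.
With the tool pointing down it reaches from about 0.325 to 0.85 m from the base axis. Payload 4.4 kg.
Tool frame: the origin (TCP) lies on the mounting face of the last link; the fingertips stand 199 mm ahead of it and the grasp point (between the pads) lies 180 mm ahead of it (env.pinch_z is the z of the grasp point in the tool frame, in m); z points along the fingers, y is the direction in which the jaws open and shut (so a half turn about z gives the same grasp; the last joint's range is limited). The gripper opens to 94 mm and grips with 3 to 60 N. Pads are 16 mm wide; open, the fingers measure 119 mm over their backs; the gripper's body (75 mm by 177 mm) begins 78 mm behind the grasp point.
Start: joints at [1.036, 0.207, 1.542, -0, 1.393, -0.15], TCP at [0.215, 0.533, 0.405] pointing down, gripper open.
Joint ranges: [-2.73, 2.73], [-0.86, 2.22], [0.23, 2.46], [-1.11, 4.25], [0.08, 2.63], [-2.82, 2.82]. Speed limits (rad/s): [2.79, 2.79, 3.14, 3.14, 3.14, 3.14].

INTERFACE

Orientations are given as a 3x3 rotation matrix whose columns are the frame's x, y, z axes.
In Python, from cell import env gives the robot as it stands.
- The arm moves only by the tool step_arm, never from a script. Its argument "deltas" is a list of rows, each an object with "twist": the turn, a rotation vector about the world's x, y, z in rad, a list of three; "dp": the shift along the world's x, y, z in cm, a list of three; "fingers": the closure, from -1 (fully open) to 1 (shut), so that 0 is half open. A call has 1 to 10 rows; each row is the pose to reach, as a shift and turn from the pose commanded when the call began; what a row does not reach only later rows make up. A row lasts 1/10 s, in which the tool goes at most 50 mm and 8.59 degrees, less where a joint would pass 70% of its speed; a pose out of reach is approached as far as the arm can. A call with a gripper value outside its range is refused whole. The fingers move at their own pace and stop on an object; "grip_force" is the grip in N (left out, the last holds). Time passes only in rows, so rows that repeat a pose let the fingers close. It gives the time, the measured TCP pose, the force and the opening at its end, in the units of the state.
- env.get_obs(): the state, without advancing time (a new reading comes with each control period).
- env.capture(name): name is "scene" or "top" or "wrist"; returns (picture, depth): 480x640x3 uint8, blue, green, red; 480x640 float32, m along the optical axis (not along the pixel's ray), 0 where there is no reading.
- env.camera_model(name): a dict with "intrinsics" (3x3 intrinsics, pixels), "dist" ([k1, k2, p1, p2, k3] as OpenCV has them; the pictures are not rectified), "world_to_cam" (4x4, takes a point from world to camera coordinates); the wrist camera has in their place "tool_from_camera" (4x4, takes a point from camera to tool coordinates, whose origin is the TCP and whose axes are the flange's). Camera axes: x right, y up, looking along -z (the intrinsics and any distortion apply to the point x, -y, -z); pixel columns grow to the right and rows downward; lengths in m; the calibration is good to about 2 mm. A picture is of the moment at which its call begins: read the wrist's pose just before it. camera_model takes no time and is no camera call.
- env.hand_in(): hands the job in, once; it reports no verdict.
The state is a dict: "t": time; "joint_positions": joint angles; "qvel": joint speeds; "joint_torque": joint torques, N m; "ee_pos": TCP position; "ee_rot": TCP orientation; "ft_force": force on the tool from outside, world axes, zero at the start; "moment": the same for the moment, N m; "grip_width": finger opening in m.
Only numpy, scipy, OpenCV 4.12 (cv2) and the standard library are available. Lean on these libraries where they do the work, as an engineer would, in place of code of your own. Each camera call takes 0.05 s, during which the arm holds its last target.

TASK

Measure the length to which the small white adjustable shoe last is set: lay it sole down along the beam of the bench caliper, heel against the fixed jaw and toe towards the sliding jaw, then slide the sliding jaw up until the last is lightly but definitely nipped between the two jaws, with no gap left at heel or toe. Close it with a light touch: do not press hard, and do not let the sliding jaw tilt on the beam. Leave the jaw where it stands, so that the length can be read, and leave the other things on the bench alone.

Things in the scene. Friction and masses are not known exactly. Their poses are not given: they have to be found in the camera images.
- gauge: Bench caliper screwed down to the bench (it cannot move): a straight steel beam 360 mm long, 40 mm wide, 16 mm thick, on two dark feet, its flat top 30 mm above the bench, with scale marks on the top. Origin: underside at the middle of the beam. Its x axis runs along the beam from the fixed jaw towards the sliding jaw, y across the beam, z up.
- gauge_zero (a point): The point on the middle of the beam's top (30 mm above the bench) at the measuring face of the fixed jaw, 150 mm from the beam's middle towards the fixed jaw's end. Same axes as the caliper: the last is measured from here along +x.
- fixed_jaw: The fixed jaw: upright steel plate 46 mm wide and 62 mm high standing across the beam; origin at the foot of its measuring face, which looks along the caliper's +x, towards the sliding jaw.
- jaw_slide (a joint): Opening of the caliper in m: distance between the measuring faces of the two jaws, 0 when they meet, 0.25 fully open; it starts at 0.195 to 0.235. The sliding head runs stiffly on the beam (about 3 N of friction when slid slowly) and stays where it is left.
- sliding_jaw: Jaw plate of the sliding head: upright steel, 46 mm wide, 60 mm high, 8 mm thick; origin at the foot of its measuring face, on the beam's top; the face looks along -x, z is upright when square. The head is sprung on the beam: pushed high up it tilts forward about a cross axis 8 mm below the beam's top (about 15 N m per rad) and springs back off the part when let go.
- jaw_grip (a point): Where to hold the sliding head: middle of its black ribbed thumb grip, an upright block 36 mm long (along the beam), 22 mm wide (across), 38 mm high, from 41 to 79 mm above the bench; this point is 65 mm above the bench and 39 mm behind the measuring face. The steel head under it is 58 mm long, 56 mm wide, its top 41 mm above the bench. Axes as the caliper's.
- last_grip (a point): Where to hold the last: in its upright ridge, 58 mm above the sole; the ridge is 26 mm thick (y), flat-sided from 38 to 74 mm above the sole, 58 mm long (29 mm either way). The last is a white plastic child's shoe last on its flat sole, 0.2 to 0.35 kg, 60 mm wide, 76 mm high; its fore part is screwed out to a length not known beforehand. x points from heel to toe, z up.
- last_heel (a point): Rearmost point of the last's rounded heel, 18 mm above the sole, about 50 mm behind last_grip (which keeps its distance from the heel). The rounded toe, 7 to 13 mm above the sole, is somewhere from 150 to 176 mm ahead of the heel: that length is what is to be measured; it does not yield under the jaws. Same axes.
- boot_form: Bystander: white upright boot form, a round leg 128 mm high on a short foot 100 mm long and 58 mm wide; origin under the leg.
- tape_roll: Bystander: roll of paper tape lying flat, 80 mm across, 22 mm high; origin under it.
- glue_tin: Bystander: round metal tin, 64 mm across, 75 mm high; origin under it.
- heel_block_a: Bystander: wooden heel block 48 x 44 x 26 mm; origin under it.
- heel_block_b: Bystander: the other wooden heel block, same size; origin under it.
- hammer: Bystander: hammer 220 mm long lying flat; origin under it.
Mind the look-alikes: they are no part of the job. Leave any purple look-alike of the part that bears last_grip alone.

How it is judged:
On the way, in this order (a step that is already met when the one before it is completed fails the run):
1. the last stands sole down on the beam between the jaws, in line with the beam, toe towards the sliding jaw, and has been let go (x of last_heel in the frame of gauge_zero between -0.004 and 0.05 m and x of last_grip in the frame of gauge_zero above 0.044 m and z of last_heel in the frame of gauge_zero between 0.014 and 0.022 m and angle between the x axis of last_grip and the x axis of gauge_zero, either way round below 0.14 rad and angle between last_grip's own z axis and vertical below 0.06 rad and contact force between the fingers and last below 0.1 N), for 0.2 s.
2. the last is nipped: the sliding jaw bears on its toe with more than 1 N and the fixed jaw on its heel with more than 0.5 N (contact force between sliding_jaw and last above 1 N and contact force between fixed_jaw and last above 0.5 N), for 0.3 s.
At the end, for the whole second after the job is handed in: The last stands sole down on the beam, in line to within 0.10 rad, toe towards the sliding jaw, heel touching the fixed jaw and toe touching the sliding jaw (over 0.1 N felt at both), the sliding jaw upright to within 0.015 rad, everything at rest and let go (contact force between each of sliding_jaw, fixed_jaw and last above 0.1 N and x of last_grip in the frame of gauge_zero above 0.044 m and x of last_heel in the frame of gauge_zero below 0.004 m and z of last_heel in the frame of gauge_zero between 0.014 and 0.022 m and angle between the x axis of last_grip and the x axis of gauge_zero, either way round below 0.1 rad and angle between last_grip's own z axis and vertical below 0.06 rad and angle between sliding_jaw's own z axis and vertical below 0.015 rad and linear speed of last below 0.01 m/s).
It fails at once if the jaws press on the last with more than 10 N (contact force between any of sliding_jaw, fixed_jaw and last above 10 N).
It fails at once if the sliding jaw tilts on the beam by more than 0.04 rad (angle between sliding_jaw's own z axis and vertical above 0.04 rad).
It fails at once if another thing on the bench is moved by more than 25 mm (distance of any of boot_form, tape_roll, glue_tin, heel_block_a, heel_block_b, hammer from where it was at the start of the episode above 0.025 m).
It also fails if it takes over 64 s, if anything falls off the work surface, if the arm or the gripper's body presses on something with over 40 N, if the wrist force passes 120 N, or if a joint passes its speed limit or range.

## Working session

There is one attempt and no reset: what is moved stays moved. The work goes in short steps, Python scripts to look and compute and a tool call to move; the robot and the scene stay as the last step left them, time stands still between calls to the robot, and variables do not carry over. Pictures are saved under pics/ and viewed, and the job is handed in when it is done.

Besides the shell and the picture viewer there is one more tool, called after "Request:" by a JSON object that holds its "op" and its "data". step_arm: Moves the arm, as the interface text tells. Its arguments: {"type":"object","properties":{"deltas":{"type":"array"},"grip_force":{"type":"number"}},"required":["deltas"]}

```bash
mkdir -p pics; ls; python3 - <<'E'
from cell import env
import cv2,numpy as np
o=env.get_obs();print(o)
for n in("scene","top"):
    p,d=env.capture(n);cv2.imwrite(f"pics/{n}0.png",p);np.save(f"{n}0.npy",d)
    print(n,env.camera_model(n),(d>0).mean())
print(env.camera_model("wrist"),env.pinch_z)
E
```

```text
pics
{'t': 0.0, 'joint_positions': array([ 1.03651080e+00,  2.07369272e-01,  1.54290831e+00, -2.66102839e-05,
        1.39349416e+00, -1.50508326e-01]), 'qvel': array([ 7.54840836e-05,  1.09116348e-04,  8.85497700e-04, -1.28172864e-03,
        5.13559841e-04, -4.30552176e-04]), 'joint_torque': array([-2.09690729e-04, -3.70871866e+01, -2.81418031e+01,  6.98581478e-02,
        3.61307524e-02, -1.87664100e-04]), 'ee_pos': array([0.21513023, 0.53285619, 0.40354078]), 'ee_rot': array([[-9.27258577e-01,  3.74420017e-01, -1.08710426e-03],
       [ 3.74421474e-01,  9.27256702e-01, -1.88872928e-03],
       [ 3.00846663e-04, -2.15837561e-03, -9.99997625e-01]]), 'ft_force': array([-0.54975897, -0.30087896,  0.06190774]), 'moment': array([-0.00329869,  0.02556385, -0.00590907]), 'grip_width': 0.09420588319172461}
scene {'intrinsics': array([[497.26723987,   0.        , 324.01655877],
       [  0.        , 497.26723987, 237.9873577 ],
       [  0.        ,   0.        ,   1.        ]]), 'dist': array([-0.08641389,  0.        ,  0.        ,  0.        ,  0.        ]), 'world_to_cam': array([[-2.22
[... 892 characters left out ...]
0.00000000e+00,  0.00000000e+00,
         1.00000000e+00]])} 0.9958626302083333
{'intrinsics': array([[408.32796168,   0.        , 320.25854028],
       [  0.        , 408.32796168, 237.30105912],
       [  0.        ,   0.        ,   1.        ]]), 'dist': array([-0.03548616,  0.        ,  0.        ,  0.        ,  0.        ]), 'tool_from_camera': array([[ 1.56930713e-04,  9.65905426e-01,  2.58895120e-01,
         7.44456492e-02],
       [ 9.99999988e-01, -1.50815786e-04, -4.34806417e-05,
        -1.32940324e-03],
       [-2.95271673e-06,  2.58895124e-01, -9.65905438e-01,
         2.07246733e-02],
       [ 0.00000000e+00,  0.00000000e+00,  0.00000000e+00,
         1.00000000e+00]])} 0.1804
```

View pics/scene0.png

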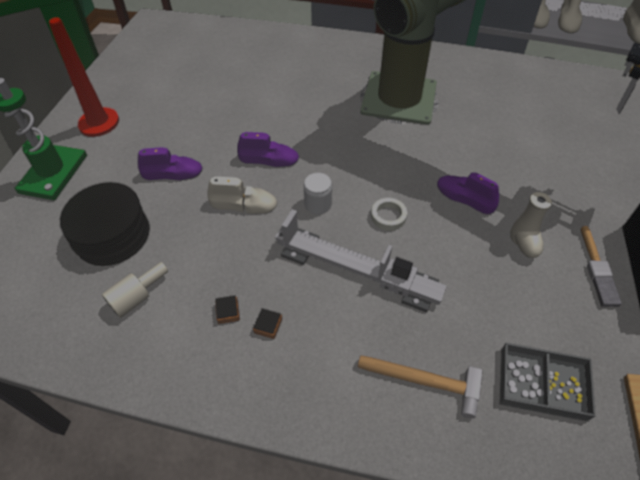

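View pics/top0.png

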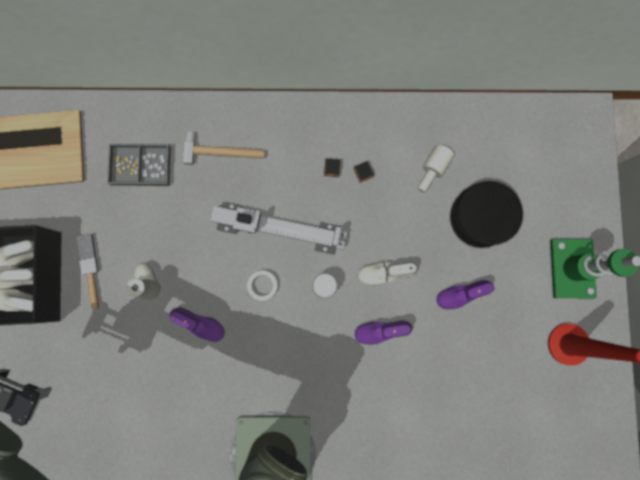

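Candidates for the last, in top-image pixels:
- White last at (388,271), with a ridge at (402,268) and a dark screw gap.
- Purple look-alikes at (467,293), (385,331) and (197,324).
- White boot form at (143,280).
- White mallet at (437,165).

I choose the white one at (388,271). Its heel is on the right and its toe on the left. The caliper's fixed jaw is at about (342,235) and the sliding head at about (240,217). Next I measure and take a close crop.

```bash
cat > h.py <<'E'
import cv2,numpy as np
def model(env,n,o=None):
    m=env.camera_model(n)
    if n=="wrist":
        T=np.eye(4);T[:3,:3]=o["ee_rot"];T[:3,3]=o["ee_pos"]
        c2w=T@m["tool_from_camera"]
    else: c2w=np.linalg.inv(m["world_to_cam"])
    return m["intrinsics"],m["dist"],c2w
def rays(K,D,uv):
    p=cv2.undistortPoints(np.asarray(uv,np.float64).reshape(-1,1,2),K,D).reshape(-1,2)
    return np.c_[p[:,0],-p[:,1],-np.ones(len(p))]
def cloud(K,D,c2w,d):
    v,u=np.mgrid[:480,:640]
    r=rays(K,D,np.c_[u.ravel(),v.ravel()])*d.reshape(-1,1)
    return (r@c2w[:3,:3].T+c2w[:3,3]).reshape(480,640,3)
def onplane(K,D,c2w,uv,z):
    r=rays(K,D,uv)@c2w[:3,:3].T
    s=(z-c2w[2,3])/r[:,2]
    return c2w[:3,3]+r*s[:,None]
E
python3 - <<'E'
from cell import env
from h import *
for n in("top","scene"):
    p=cv2.imread(f"pics/{n}0.png");d=np.load(f"{n}0.npy")
    K,D,c=model(env,n);P=cloud(K,D,c,d)
    print(n,"table z",np.median(P[300:320,230:260,2]) if n=="top" else np.median(P[330:350,330:350,2]))
    for nm,(lx,hx,ly,hy) in dict(last=(.42,.56,-.38,-.15),gauge=(.5,.7,-.2,.22)).items():
        pass
    box={"top":dict(last=(350,250,425,290),gauge=(205,195,355,255)),"scene":dict(last=(200,170,282,217),gauge=(270,205,450,312))}[n]
    for k,(x0,y0,x1,y1) in box.items():
        Q=P[y0:y1,x0:x1].reshape(-1,3)
        for a,b in((.008,.2),(.024,.036),(.05,.1),(.07,.1)):
            s=Q[(Q[:,2]>a)&(Q[:,2]<b)]
            if len(s)>5:
                m=s[:,:2].mean(0);w,V=np.linalg.eigh(np.cov((s[:,:2]-m).T));pr=(s[:,:2]-m)@V[:,1]
                print(k,a,b,len(s),m.round(4),"dir",V[:,1].round(3),"ext",pr.min().round(3),pr.max().round(3),"z",np.percentile(s[:,2],[50,98]).round(4))
p=cv2.imread("pics/top0.png");
a=cv2.resize(p[185:300,195:435],None,fx=3.3,fy=3.3,interpolation=cv2.INTER_CUBIC);cv2.imwrite("pics/crop0.png",a)
E
```

```text
top table z 0.0005333261561145664
last 0.008 0.2 1032 [ 0.4665 -0.2933] dir [-0.14  0.99] ext -0.097 0.07 z [0.0365 0.0802]
last 0.024 0.036 350 [ 0.4655 -0.2819] dir [-0.146  0.989] ext -0.095 0.056 z [0.0311 0.0358]
last 0.05 0.1 324 [ 0.4718 -0.3256] dir [-0.129  0.992] ext -0.048 0.057 z [0.0754 0.0809]
last 0.07 0.1 266 [ 0.4727 -0.33  ] dir [-0.14  0.99] ext -0.038 0.035 z [0.0762 0.0811]
gauge 0.008 0.2 2840 [ 0.5859 -0.0082] dir [0.196 0.981] ext -0.196 0.189 z [0.0309 0.0929]
gauge 0.024 0.036 1471 [ 0.5864 -0.0104] dir [0.201 0.98 ] ext -0.178 0.181 z [0.0305 0.0355]
gauge 0.05 0.1 369 [ 0.5844 -0.0165] dir [0.204 0.979] ext -0.17 0.114 z [0.0809 0.0966]
gauge 0.07 0.1 304 [ 0.5858 -0.0133] dir [0.206 0.978] ext -0.164 0.11 z [0.084  0.0972]
scene table z 1.2049209983489018e-05
last 0.008 0.2 1743 [ 0.4811 -0.3001] dir [-0.158  0.987] ext -0.117 0.083 z [0.0356 0.0767]
last 0.024 0.036 484 [ 0.481  -0.2894] dir [-0.256  0.967] ext -0.085 0.063 z [0.0304 0.0358]
last 0.05 0.1 524 [ 0.4805 -0.3272] dir [-0.17   0.985] ext -0.042 0.047 z [0.072  0.0777]
last 0.07 0.1 294 [ 0.4767 -0.3274] dir [-0.121  0.993] ext -0.038 0.035 z [0.0747 0.0781]
gauge 0.008 0.2 5537 [ 0.5811 -0.0022] dir [0.251 0.968] ext -0.248 0.178 z [0.0301 0.0908]
gauge 0.024 0.036 2450 [ 0.59   -0.0046] dir [0.23  0.973] ext -0.181 0.178 z [0.0303 0.0343]
gauge 0.05 0.1 810 [ 0.5919 -0.0149] dir [0.205 0.979] ext -0.169 0.113 z [0.0783 0.0936]
gauge 0.07 0.1 558 [ 0.5903 -0.0144] dir [0.199 0.98 ] ext -0.155 0.112 z [0.0806 0.0938]
```

View pics/crop0.png

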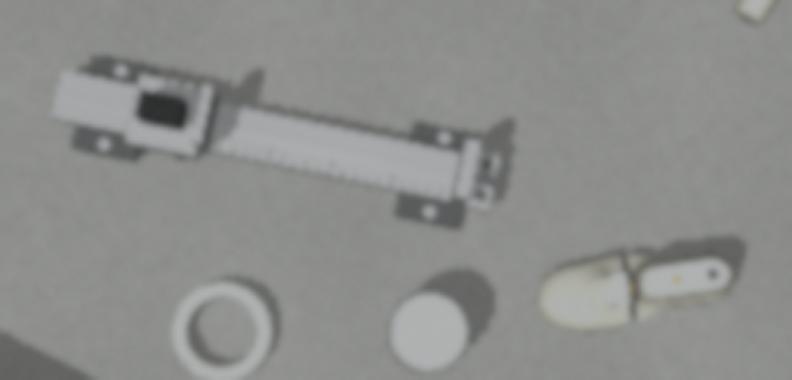

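The crop confirms the white last, with the gauge's fixed jaw on the right. Now I move over the last.

Request:
{"op": "step_arm", "data": {"deltas": [{"twist":[0,0,-0.1],"dp":[3,-5,0],"fingers":-1},{"twist":[0,0,-0.2],"dp":[6,-10,0],"fingers":-1},{"twist":[0,0,-0.3],"dp":[9,-15,0],"fingers":-1},{"twist":[0,0,-0.4],"dp":[12,-20,0],"fingers":-1},{"twist":[0,0,-0.5],"dp":[15,-25,0],"fingers":-1},{"twist":[0,0,-0.6],"dp":[18,-30,0],"fingers":-1},{"twist":[0,0,-0.7],"dp":[20,-35,0],"fingers":-1},{"twist":[0,0,-0.8],"dp":[22,-40,0],"fingers":-1},{"twist":[0,0,-0.9],"dp":[24,-45,0],"fingers":-1},{"twist":[0,0,-1.05],"dp":[26,-50,0],"fingers":-1}], "grip_force": 20}}

```text
t: 1.1
ee_pos: [0.4508, 0.0911, 0.4044]
ee_rot: [[-0.131, 0.991, -0.0], [0.991, 0.131, 0.0], [0.0, -0.0, -1.0]]
ft_force: [0.3, -0.6, 0.4]
grip_width: 0.0942
```

Request:
{"op": "step_arm", "data": {"deltas": [{"twist":[0,0,0],"dp":[0,-5,0],"fingers":-1},{"twist":[0,0,0],"dp":[0,-10,0],"fingers":-1},{"twist":[0,0,0],"dp":[0,-15,0],"fingers":-1},{"twist":[0,0,0],"dp":[0,-20,0],"fingers":-1},{"twist":[0,0,0],"dp":[0,-25,0],"fingers":-1},{"twist":[0,0,0],"dp":[0,-30,-2],"fingers":-1},{"twist":[0,0,0],"dp":[0,-34,-4],"fingers":-1},{"twist":[0,0,0],"dp":[0,-36,-5],"fingers":-1},{"twist":[0,0,0],"dp":[0,-36,-6],"fingers":-1},{"twist":[0,0,0],"dp":[0,-36,-6],"fingers":-1}]}}

```text
t: 2.1
ee_pos: [0.4498, -0.2664, 0.3425]
ee_rot: [[-0.136, 0.991, -0.003], [0.991, 0.136, 0.004], [0.004, -0.003, -1.0]]
ft_force: [-0.8, 0.0, 0.3]
grip_width: 0.094
```

```bash
python3 - <<'E'
from cell import env
from h import *
o=env.get_obs();p,d=env.capture("wrist");print(o["t"],o["ee_pos"],o["ee_rot"].round(3),o["joint_positions"].round(2))
cv2.imwrite("pics/w1.png",p);np.save("w1.npy",d);np.savez("w1o.npz",p=o["ee_pos"],r=o["ee_rot"])
K,D,c=model(env,"wrist",o);P=cloud(K,D,c,d)
m=P.reshape(-1,3);
near=(abs(P[...,0]-.4745)<.06)&(P[...,1]>-.41)&(P[...,1]<-.18)
for a,b in((.01,.2),(.07,.09),(.045,.065),(.02,.036)):
    k=near&(P[...,2]>a)&(P[...,2]<b);s=P[k][:,:2].astype(np.float32)
    if len(s)<20: continue
    print(a,b,len(s),cv2.minAreaRect(s),np.median(P[k][:,2]))
E
```

```text
2.1 [ 0.44983547 -0.26637426  0.34245476] [[-0.136  0.991 -0.003]
 [ 0.991  0.136  0.004]
 [ 0.004 -0.003 -1.   ]] [-0.7   0.16  1.73  0.    1.25 -0.84]
0.01 0.2 15530 ((0.47364720702171326, -0.27239862084388733), (0.20506501197814941, 0.08256447315216064), 78.34928894042969) 0.04702906653396871
0.07 0.09 3085 ((0.4737672805786133, -0.32743215560913086), (0.025959042832255363, 0.06187472119927406), 7.9858927726745605) 0.07500768931379664
0.045 0.065 1385 ((0.4683309495449066, -0.288015216588974), (0.02583560161292553, 0.03815585747361183), 7.674759864807129) 0.04743480835215158
0.02 0.036 5211 ((0.4742623269557953, -0.2728844881057739), (0.2044212371110916, 0.08076612651348114), 78.48442840576172) 0.030109016877467254
```

View pics/w1.png

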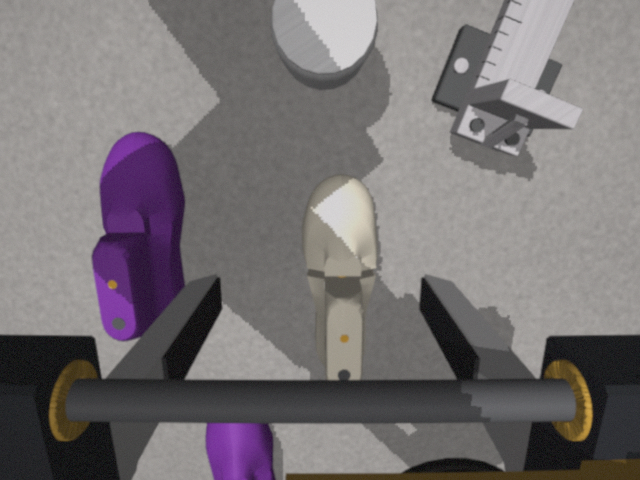

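The wrist view shows the white last at (340,270) between the fingers, with its ridge at (344,330), square to the tool. The purple look-alikes at (140,235) and (240,440) are clear of the fingers. Descending.

Request:
{"op": "step_arm", "data": {"deltas": [{"twist":[0,0,0],"dp":[1.2,-3,0],"fingers":-1},{"twist":[0,0,0],"dp":[2.4,-6.2,-1],"fingers":-1},{"twist":[0,0,0],"dp":[2.4,-6.2,-3],"fingers":-1},{"twist":[0,0,0],"dp":[2.4,-6.2,-5],"fingers":-1},{"twist":[0,0,0],"dp":[2.4,-6.2,-7],"fingers":-1},{"twist":[0,0,0],"dp":[2.4,-6.2,-9],"fingers":-1},{"twist":[0,0,0],"dp":[2.4,-6.2,-10.4],"fingers":-1},{"twist":[0,0,0],"dp":[2.4,-6.2,-10.4],"fingers":-1},{"twist":[0,0,0],"dp":[2.4,-6.2,-10.4],"fingers":-1}]}}

```text
t: 3.05
ee_pos: [0.4751, -0.3284, 0.2414]
ee_rot: [[-0.138, 0.99, 0.001], [0.99, 0.138, -0.001], [-0.001, 0.001, -1.0]]
ft_force: [0.4, 1.3, 0.4]
grip_width: 0.0942
```

Request:
{"op": "step_arm", "data": {"deltas": [{"twist":[0,0,0],"dp":[0,0,0],"fingers":1},{"twist":[0,0,0],"dp":[0,0,0],"fingers":1},{"twist":[0,0,0],"dp":[0,0,0],"fingers":1},{"twist":[0,0,0],"dp":[0,0,0],"fingers":1},{"twist":[0,0,0],"dp":[0,0,0],"fingers":1},{"twist":[0,0,0],"dp":[0,0,0],"fingers":1}], "grip_force": 25}}

```text
t: 3.65
ee_pos: [0.4746, -0.329, 0.2407]
ee_rot: [[-0.136, 0.991, 0.0], [0.991, 0.136, -0.0], [-0.0, 0.0, -1.0]]
ft_force: [0.0, -0.1, 0.1]
grip_width: 0.0497
```

Request:
{"op": "step_arm", "data": {"deltas": [{"twist":[0,0,0],"dp":[0,0,0],"fingers":1},{"twist":[0,0,0],"dp":[0,0,0],"fingers":1},{"twist":[0,0,0],"dp":[0,0,0],"fingers":1},{"twist":[0,0,0],"dp":[0,0,0],"fingers":1},{"twist":[0,0,0],"dp":[0,0,0],"fingers":1},{"twist":[0,0,0],"dp":[0,0,0],"fingers":1}]}}

```text
t: 4.25
ee_pos: [0.4745, -0.3289, 0.2406]
ee_rot: [[-0.137, 0.991, -0.0], [0.991, 0.137, 0.0], [0.0, -0.0, -1.0]]
ft_force: [-0.7, 0.1, 0.4]
grip_width: 0.0263
```

Request:
{"op": "step_arm", "data": {"deltas": [{"twist":[0,0,0],"dp":[0,0,1],"fingers":1},{"twist":[0,0,0],"dp":[0,0,3],"fingers":1},{"twist":[0,0,0],"dp":[0,0,6],"fingers":1},{"twist":[0,0,0],"dp":[0,0,9],"fingers":1},{"twist":[0,0,0],"dp":[0,0,11],"fingers":1},{"twist":[0,0,0],"dp":[0,0,11],"fingers":1}]}}

```text
t: 4.85
ee_pos: [0.4756, -0.3297, 0.355]
ee_rot: [[-0.137, 0.991, 0.006], [0.991, 0.137, -0.006], [-0.006, 0.005, -1.0]]
ft_force: [1.0, -0.5, -1.8]
grip_width: 0.0256
```

```bash
python3 - <<'E'
from cell import env
from h import *
o=env.get_obs();print(o["t"],o["ee_pos"],o["ee_rot"].round(3),o["ft_force"],o["grip_width"],o["moment"])
p,d=env.capture("wrist");cv2.imwrite("pics/w2.png",p)
K,D,c=model(env,"wrist",o);P=cloud(K,D,c,d)
np.save("w2.npy",P)
# tool coords points of last
T=(P-o["ee_pos"])@o["ee_rot"]
k=(T[...,2]>.14)&(T[...,2]<.25)&(abs(T[...,1])<.035)&(T[...,0]>-.02)&(T[...,0]<.16)
s=T[k]; print("toe x in tool",np.percentile(s[:,0],[99,99.9,100]),"max z",np.percentile(s[:,2],99.5))
p,d=env.capture("scene");cv2.imwrite("pics/s2.png",p[100:340,160:480].repeat(2,0).repeat(2,1))
K,D,c=model(env,"scene");P=cloud(K,D,c,d)
T=(P-o["ee_pos"])@o["ee_rot"]
k=(T[...,2]>.19)&(T[...,2]<.245)&(abs(T[...,1])<.035)&(T[...,0]>-.08)&(T[...,0]<.16)
s=T[k];print("scene: x ext",np.percentile(s[:,0],[0.5,99.5]),s[:,0].min(),s[:,0].max(),len(s),"lowest",np.percentile(s[:,2],[95,99]))
# gauge
b=(T[...,2]<9)
E
```

```text
4.85 [ 0.47562425 -0.32965626  0.35499497] [[-0.137  0.991  0.006]
 [ 0.991  0.137 -0.006]
 [-0.006  0.005 -1.   ]] [ 0.95618212 -0.52009776 -1.84109023] 0.025636694059241006 [-0.15958123  0.0234951  -0.03677171]
toe x in tool [0.10148023 0.10500442 0.10643286] max z 0.22895147587116538
scene: x ext [-0.04435453  0.10961346] -0.046633849847247714 0.11121369869858534 1629 lowest [0.23863043 0.24276464]
```

View pics/w2.png

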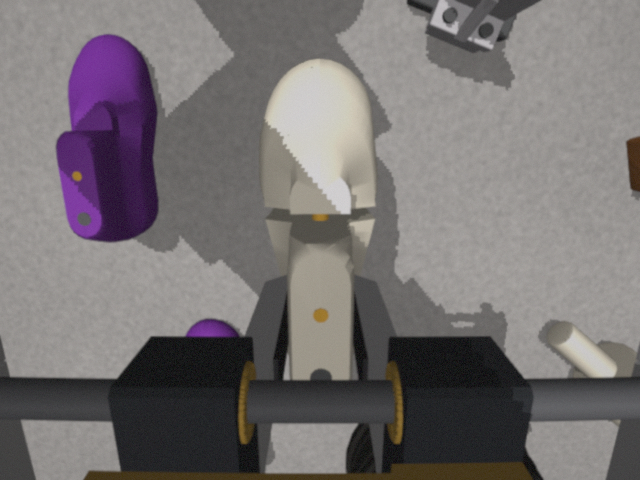

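View pics/s2.png

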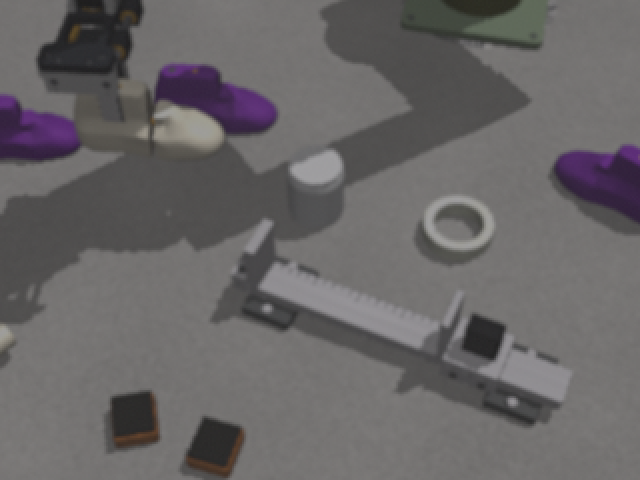

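The last is held squarely, with the toe at (320,60) in the wrist view and the jaw 26 mm wide. The tin and the look-alikes are undisturbed. Now I move beside the gauge to view it closely.

Request:
{"op": "step_arm", "data": {"deltas": [{"twist":[0,0,-0.05],"dp":[0,3,3],"fingers":1},{"twist":[0,0,-0.1],"dp":[0,7,4.5],"fingers":1},{"twist":[0,0,-0.15],"dp":[0.2,11,4.5],"fingers":1},{"twist":[0,0,-0.2],"dp":[0.4,15,4.5],"fingers":1},{"twist":[0,0,-0.25],"dp":[0.6,19,4.5],"fingers":1},{"twist":[0,0,-0.3],"dp":[0.8,23,4.5],"fingers":1},{"twist":[0,0,-0.34],"dp":[0.8,26.6,4.5],"fingers":1},{"twist":[0,0,-0.34],"dp":[0.8,26.6,4.5],"fingers":1},{"twist":[0,0,-0.34],"dp":[0.8,26.6,4.5],"fingers":1},{"twist":[0,0,-0.34],"dp":[0.8,26.6,4.5],"fingers":1}]}}

```text
t: 5.95
ee_pos: [0.4824, -0.0635, 0.3945]
ee_rot: [[0.202, 0.979, -0.002], [0.979, -0.202, 0.0], [-0.0, -0.002, -1.0]]
ft_force: [-0.2, 0.4, -2.0]
grip_width: 0.0257
```

```bash
python3 - <<'E'
from cell import env
from h import *
o=env.get_obs();p,d=env.capture("wrist");print(o["t"],o["ee_pos"],o["ee_rot"].round(3))
cv2.imwrite("pics/w3.png",p)
K,D,c=model(env,"wrist",o);P=cloud(K,D,c,d);np.save("w3.npy",P)
g0=np.array([.587,-.009]);u=np.array([.203,.979]);u/=np.linalg.norm(u);v=np.array([-u[1],u[0]])
a=(P[...,:2]-g0)@u;b=(P[...,:2]-g0)@v;z=P[...,2]
print("table z",np.median(z[(b>.05)&(b<.08)&(abs(a)<.1)]))
k=(abs(a)<.2)&(abs(b)<.05)
t=k&(z>.026)&(z<.034)
s=P[t][:,:2].astype(np.float32);print("beam",t.sum(),cv2.minAreaRect(s),np.median(P[t][:,2]))
for lo in range(-190,190,20):
    m=t&(a>lo/1e3)&(a<lo/1e3+.02)
    if m.sum()>30: print(lo,m.sum(),"b",np.percentile(b[m],[1,99]).round(4))
for nm,lo,hi in(("jawtops",.086,.1),("blackgrip",.072,.084),("head",.037,.045)):
    m=k&(z>lo)&(z<hi)
    print(nm,m.sum())
    for q in(m&(a<-.1),m&(a>-.1)):
        if q.sum()>20: print("  a",np.percentile(a[q],[1,50,99]).round(4),"b",np.percentile(b[q],[1,50,99]).round(4),"z",np.median(z[q]).round(4))
E
```

```text
5.95 [ 0.48239448 -0.06348261  0.39450571] [[ 0.202  0.979 -0.002]
 [ 0.979 -0.202  0.   ]
 [-0.    -0.002 -1.   ]]
table z 0.30772837273046194
beam 11349 ((0.5787530541419983, -0.05002841353416443), (0.27576932311058044, 0.05176568031311035), 80.2180404663086) 0.029148951965491998
-170 158 b [-0.0231  0.021 ]
-150 904 b [-0.0207  0.018 ]
-130 940 b [-0.0207  0.018 ]
-110 980 b [-0.0207  0.018 ]
-90 1009 b [-0.0207  0.0178]
-70 1078 b [-0.0209  0.018 ]
-50 1113 b [-0.0209  0.0179]
-30 1209 b [-0.0209  0.0187]
-10 1237 b [-0.0212  0.0187]
10 1302 b [-0.0213  0.0185]
30 1286 b [-0.021   0.0183]
50 51 b [0.0206 0.0265]
70 55 b [0.0258 0.0294]
jawtops 1486
  a [-0.1549 -0.1513 -0.1497] b [-0.0238 -0.0009  0.0215] z 0.0905
  a [0.0486 0.0524 0.0566] b [-0.0239 -0.0007  0.0209] z 0.0889
blackgrip 1435
  a [-0.1596 -0.1503 -0.1496] b [-0.0238  0.0003  0.0218] z 0.0781
  a [0.0484 0.0731 0.0816] b [-0.0208 -0.0001  0.021 ] z 0.0778
head 2108
  a [-0.1805 -0.1511 -0.1501] b [-0.023   0.0128  0.021 ] z 0.0411
  a [0.0485 0.0727 0.0917] b [-0.0289  0.0134  0.0261] z 0.0402
```

View pics/w3.png

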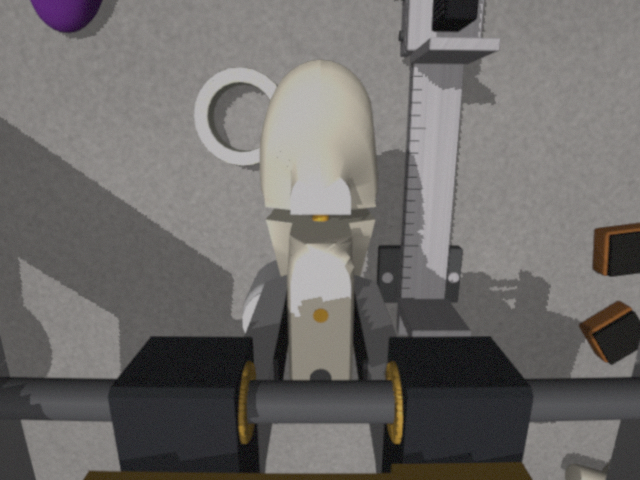

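The wrist view shows the beam running from the fixed jaw at (433,318) to the sliding jaw at (460,48). From depth, the fixed face is at a = -150 mm, the opening is about 198 mm and the beam axis is aligned with the tool to within a few mrad. Moving above the placing spot and down.

Request:
{"op": "step_arm", "data": {"deltas": [{"twist":[0,0,0],"dp":[3,-1.3,0],"fingers":1},{"twist":[0,0,0],"dp":[6,-2.6,0],"fingers":1},{"twist":[0,0,0],"dp":[8.7,-3.8,0],"fingers":1},{"twist":[0,0,0],"dp":[8.7,-3.8,0],"fingers":1},{"twist":[0,0,0],"dp":[8.7,-3.8,-3],"fingers":1},{"twist":[0,0,0],"dp":[8.7,-3.8,-6],"fingers":1},{"twist":[0,0,0],"dp":[8.7,-3.8,-8],"fingers":1},{"twist":[0,0,0],"dp":[8.7,-3.8,-10],"fingers":1},{"twist":[0,0,0],"dp":[8.7,-3.8,-11],"fingers":1},{"twist":[0,0,0],"dp":[8.7,-3.8,-11],"fingers":1}]}}

```text
t: 7.0
ee_pos: [0.5684, -0.1013, 0.2837]
ee_rot: [[0.203, 0.979, -0.004], [0.979, -0.203, 0.001], [0.001, -0.005, -1.0]]
ft_force: [-0.3, -0.4, -1.7]
grip_width: 0.026
```

```bash
python3 - <<'E'
from cell import env
from h import *
o=env.get_obs();print(o["t"],o["ee_pos"],o["ee_rot"].round(4),o["ft_force"])
g0=np.array([.5882,-.0092]);u=np.array([.203,.9792]);v=np.array([-u[1],u[0]])
e=o["ee_pos"][:2]-g0;print("a,b",e@u,e@v)
p,d=env.capture("scene");cv2.imwrite("pics/s4.png",cv2.resize(p[150:320,230:470],None,fx=3.2,fy=3.2,interpolation=cv2.INTER_CUBIC))
E
```

```text
7.0 [ 0.56841468 -0.10126271  0.28367275] [[ 2.027e-01  9.792e-01 -4.500e-03]
 [ 9.792e-01 -2.027e-01  1.400e-03]
 [ 5.000e-04 -4.700e-03 -1.000e+00]] [-0.31802092 -0.42415844 -1.66093853]
a,b -0.09416422529416392 0.0006850510005779633
```

View pics/s4.png

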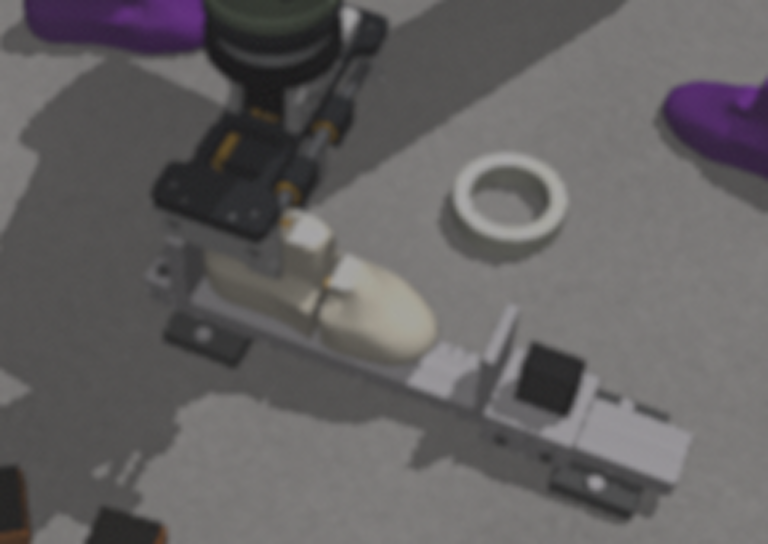

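The last sits in line between the jaws, heel at about (200,265) near the fixed jaw, and is just above the beam. Lowering.

Request:
{"op": "step_arm", "data": {"deltas": [{"twist":[0,0,0],"dp":[0,0,-0.5],"fingers":1},{"twist":[0,0,0],"dp":[0,0,-0.9],"fingers":1},{"twist":[0,0,0],"dp":[0,0,-1.1],"fingers":1},{"twist":[0,0,0],"dp":[0,0,-1.2],"fingers":1},{"twist":[0,0,0],"dp":[0,0,-1.2],"fingers":1}]}}

```text
t: 7.55
ee_pos: [0.5696, -0.1008, 0.2737]
ee_rot: [[0.201, 0.979, -0.0], [0.979, -0.201, 0.0], [0.0, -0.0, -1.0]]
ft_force: [-0.3, -0.3, -1.4]
grip_width: 0.0255
```

Request:
{"op": "step_arm", "data": {"deltas": [{"twist":[0,0,0],"dp":[0,0,-0.1],"fingers":1},{"twist":[0,0,0],"dp":[0,0,-0.1],"fingers":1}]}}

```text
t: 7.75
ee_pos: [0.5696, -0.1009, 0.2727]
ee_rot: [[0.202, 0.979, 0.0], [0.979, -0.202, -0.0], [-0.0, 0.0, -1.0]]
ft_force: [-0.8, 1.0, -2.4]
grip_width: 0.0263
```

Request:
{"op": "step_arm", "data": {"deltas": [{"twist":[0,0,0],"dp":[0,0,-0.1],"fingers":1},{"twist":[0,0,0],"dp":[0,0,-0.15],"fingers":1},{"twist":[0,0,0],"dp":[0,0,-0.15],"fingers":1}]}}

```text
t: 8.05
ee_pos: [0.5696, -0.1009, 0.271]
ee_rot: [[0.202, 0.979, -0.0], [0.979, -0.202, 0.0], [0.0, -0.0, -1.0]]
ft_force: [0.6, -0.2, -3.1]
grip_width: 0.0259
```

Request:
{"op": "step_arm", "data": {"deltas": [{"twist":[0,0,0],"dp":[0,0,-0.05],"fingers":1},{"twist":[0,0,0],"dp":[0,0,-0.05],"fingers":1}]}}

```text
t: 8.25
ee_pos: [0.5697, -0.101, 0.2709]
ee_rot: [[0.202, 0.979, 0.0], [0.979, -0.202, -0.0], [-0.0, 0.0, -1.0]]
ft_force: [-0.5, -0.4, -0.7]
grip_width: 0.0259
```

Request:
{"op": "step_arm", "data": {"deltas": [{"twist":[0,0,0],"dp":[0,0,-0.05],"fingers":1},{"twist":[0,0,0],"dp":[0,0,-0.05],"fingers":1}]}}

```text
t: 8.45
ee_pos: [0.5697, -0.101, 0.2707]
ee_rot: [[0.202, 0.979, 0.0], [0.979, -0.202, -0.0], [-0.0, 0.0, -1.0]]
ft_force: [-0.4, -0.6, 3.0]
grip_width: 0.0256
```

Request:
{"op": "step_arm", "data": {"deltas": [{"twist":[0,0,0],"dp":[0,0,-0.05],"fingers":1},{"twist":[0,0,0],"dp":[0,0,-0.05],"fingers":1}]}}

```text
t: 8.65
ee_pos: [0.5697, -0.1011, 0.2706]
ee_rot: [[0.202, 0.979, 0.0], [0.979, -0.202, -0.001], [-0.0, 0.0, -1.0]]
ft_force: [-2.9, -0.5, 5.4]
grip_width: 0.0259
```

It is down on the beam, with fz going from -2 to +5 N. Letting go.

Request:
{"op": "step_arm", "data": {"deltas": [{"twist":[0,0,0],"dp":[0,0,0],"fingers":-0.2},{"twist":[0,0,0],"dp":[0,0,0],"fingers":-0.2},{"twist":[0,0,0],"dp":[0,0,0],"fingers":-0.2},{"twist":[0,0,0],"dp":[0,0,0],"fingers":-0.2},{"twist":[0,0,0],"dp":[0,0,0],"fingers":-0.2},{"twist":[0,0,0],"dp":[0,0,0],"fingers":-0.2}]}}

```text
t: 9.25
ee_pos: [0.5696, -0.1008, 0.2696]
ee_rot: [[0.202, 0.979, -0.0], [0.979, -0.202, 0.0], [0.0, -0.0, -1.0]]
ft_force: [0.2, -0.0, -0.2]
grip_width: 0.0563
```

Request:
{"op": "step_arm", "data": {"deltas": [{"twist":[0,0,0],"dp":[0,0,1],"fingers":-0.2},{"twist":[0,0,0],"dp":[0,0,3],"fingers":-0.2},{"twist":[0,0,0],"dp":[0,0,6],"fingers":-0.2},{"twist":[0,0,0],"dp":[0,0,9],"fingers":-0.2},{"twist":[0,0,0],"dp":[0,0,12],"fingers":-0.2},{"twist":[0,0,0],"dp":[0,0,12],"fingers":-0.2},{"twist":[0,0,0],"dp":[0,0,12],"fingers":-0.2}]}}

```text
t: 9.95
ee_pos: [0.5697, -0.1009, 0.3907]
ee_rot: [[0.202, 0.979, 0.002], [0.979, -0.202, -0.001], [-0.0, 0.002, -1.0]]
ft_force: [-0.7, 0.1, -0.3]
grip_width: 0.0564
```

```bash
python3 - <<'E'
from cell import env
from h import *
o=env.get_obs();p,d=env.capture("wrist");print(o["t"],o["ee_pos"],o["grip_width"])
cv2.imwrite("pics/w5.png",p)
K,D,c=model(env,"wrist",o);P=cloud(K,D,c,d)
g0=np.array([.5882,-.0092]);u=np.array([.203,.9792]);v=np.array([-u[1],u[0]])
a=(P[...,:2]-g0)@u;b=(P[...,:2]-g0)@v;z=P[...,2]
k=(abs(a)<.2)&(abs(b)<.05)
m=k&(z>.1)&(z<.115)
r=cv2.minAreaRect(np.c_[a[m],b[m]].astype(np.float32));print("ridge",m.sum(),r,np.median(z[m]))
m=k&(z>.034)&(z<.1)&(a>-.03)&(a<.035)
print("toe a",np.percentile(a[m],[99,99.8,100]),"b at tip",np.median(b[m&(a>np.percentile(a[m],98))]))
m=k&(z>.085)&(z<.1)&(a>.03);print("jaw a",np.percentile(a[m],[1,50]),"b",np.percentile(b[m],[1,99]))
m=k&(z>.072)&(z<.083)&(a>.062);print("grip a",np.percentile(a[m],[2,98]),"b",np.percentile(b[m],[2,98]),np.median(z[m]))
m=k&(z>.036)&(z<.046)&(a>.05);print("head a",np.percentile(a[m],[2,98]),np.median(z[m]))
p,d=env.capture("scene");cv2.imwrite("pics/s5.png",cv2.resize(p[150:320,230:470],None,fx=3.2,fy=3.2,interpolation=cv2.INTER_CUBIC))
E
```

```text
9.95 [ 0.56968588 -0.1009237   0.3907327 ] 0.05642382028055216
ridge 3541 ((-0.09721645712852478, -0.0012943185865879059), (0.0258261077105999, 0.07071784138679504), 89.85610961914062) 0.10508472005439168
toe a [0.01021129 0.01127913 0.01223687] b at tip -0.0013679983034563066
jaw a [0.04850013 0.05212058] b [-0.02298555  0.0218648 ]Traceback (most recent call last):
  File "<stdin>", line 14, in <module>
    return _quantile_unchecked(
        a, q, axis, out, overwrite_input, method, keepdims, weights)
    return _ureduce(a,
                    func=_quantile_ureduce_func,
    ...<5 lines>...
                    overwrite_input=overwrite_input,
                    method=method)
    r = func(a, **kwargs)
    result = _quantile(arr,
                       quantiles=q,
    ...<2 lines>...
                       out=out,
                       weights=wgt)
    slices_having_nans = np.isnan(arr[-1, ...])
                                  ~~~^^^^^^^^^
IndexError: index -1 is out of bounds for axis 0 with size 0
```

View pics/w5.png

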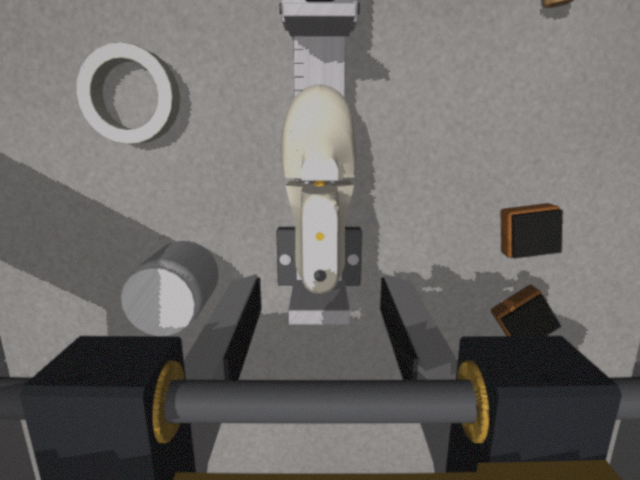

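The wrist view shows the last on the beam, in line (ridge 0.15° off, top at 105 mm), with the heel near the fixed jaw at (320,315) and the toe about 36 mm short of the sliding jaw. I move over the thumb grip.

Request:
{"op": "step_arm", "data": {"deltas": [{"twist":[0,0,0],"dp":[0.8,4,0],"fingers":-1},{"twist":[0,0,0],"dp":[1.6,8,0],"fingers":-1},{"twist":[0,0,0],"dp":[2.4,12,0],"fingers":-1},{"twist":[0,0,0],"dp":[3.2,16,0],"fingers":-1},{"twist":[0,0,0],"dp":[3.6,17.7,0],"fingers":-1},{"twist":[0,0,0],"dp":[3.6,17.7,-2],"fingers":-1},{"twist":[0,0,0],"dp":[3.6,17.7,-4],"fingers":-1},{"twist":[0,0,0],"dp":[3.6,17.7,-4],"fingers":-1},{"twist":[0,0,0],"dp":[3.6,17.7,-4],"fingers":-1}]}}

```text
t: 10.9
ee_pos: [0.6052, 0.0757, 0.3482]
ee_rot: [[0.202, 0.979, -0.003], [0.979, -0.202, -0.0], [-0.001, -0.003, -1.0]]
ft_force: [1.1, -0.1, 0.2]
grip_width: 0.0939
```

```bash
python3 - <<'E'
from cell import env
from h import *
o=env.get_obs();p,d=env.capture("wrist");print(o["t"],o["ee_pos"],o["ee_rot"].round(4),o["grip_width"])
cv2.imwrite("pics/w6.png",p)
K,D,c=model(env,"wrist",o);P=cloud(K,D,c,d)
g0=np.array([.5882,-.0092]);u=np.array([.203,.9792]);v=np.array([-u[1],u[0]])
e=o["ee_pos"][:2]-g0;print("tcp a,b",e@u,e@v)
a=(P[...,:2]-g0)@u;b=(P[...,:2]-g0)@v;z=P[...,2]
k=(abs(a)<.2)&(abs(b)<.05)
for n,m in dict(jaw=k&(z>.085)&(z<.1)&(a>.03),grip=k&(z>.07)&(z<.084)&(a>.062),head=k&(z>.036)&(z<.046)&(a>.05)).items():
    if m.sum()>10: print(n,m.sum(),np.percentile(a[m],[2,98]).round(4),"b",np.percentile(b[m],[2,98]).round(4),np.median(z[m]).round(4))
p,d=env.capture("scene");cv2.imwrite("pics/s6.png",cv2.resize(p[150:320,230:470],None,fx=3.2,fy=3.2,interpolation=cv2.INTER_CUBIC))
E
```

```text
10.9 [0.60520098 0.07565214 0.34821267] [[ 2.021e-01  9.794e-01 -3.300e-03]
 [ 9.794e-01 -2.021e-01 -2.000e-04]
 [-9.000e-04 -3.200e-03 -1.000e+00]] 0.09391434760921366
tcp a,b 0.08653841776961683 0.0005776213349321569
jaw 1009 [0.0488 0.0568] b [-0.023   0.0213] 0.0889
grip 1924 [0.0712 0.1055] b [-0.0115  0.0099] 0.0781
head 3960 [0.0565 0.1142] b [-0.0279  0.0264] 0.0402
```

View pics/w6.png

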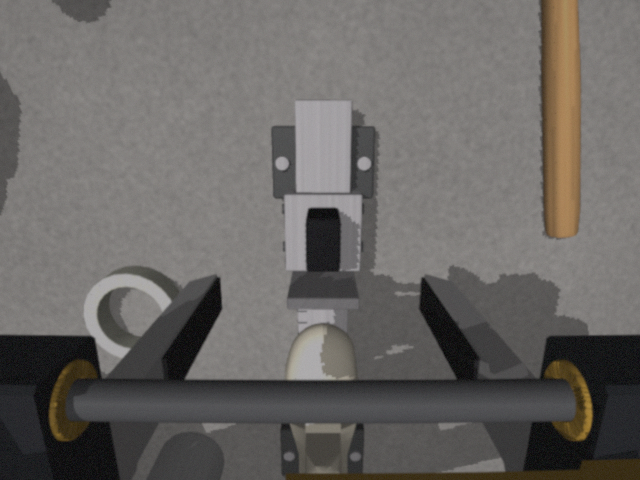

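View pics/s6.png

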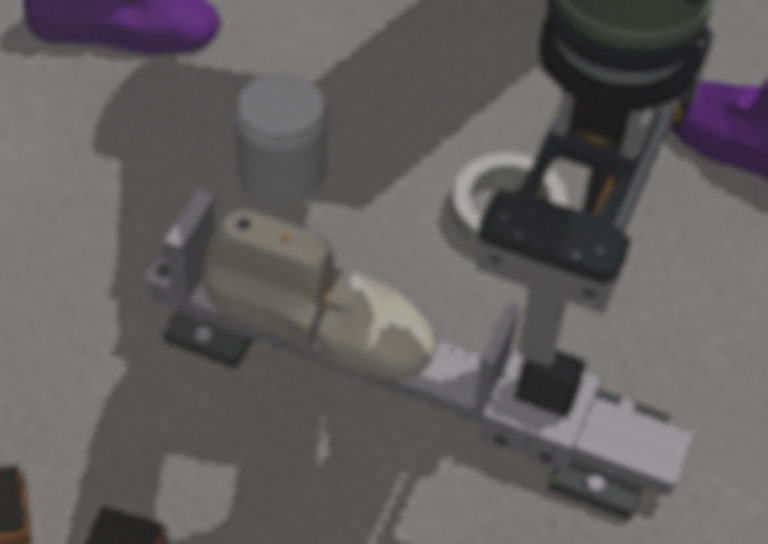

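The grip block at (323,240) is centred between the fingers to about 1 mm. The last stands with its heel close to the fixed jaw. Descending on the grip.

Request:
{"op": "step_arm", "data": {"deltas": [{"twist":[0,0,0],"dp":[0.1,0.1,-2],"fingers":-1},{"twist":[0,0,0],"dp":[0.1,0.1,-4],"fingers":-1},{"twist":[0,0,0],"dp":[0.1,0.1,-6],"fingers":-1},{"twist":[0,0,0],"dp":[0.1,0.1,-8],"fingers":-1},{"twist":[0,0,0],"dp":[0.1,0.1,-9.5],"fingers":-1},{"twist":[0,0,0],"dp":[0.1,0.1,-10.3],"fingers":-1},{"twist":[0,0,0],"dp":[0.1,0.1,-10.3],"fingers":-1},{"twist":[0,0,0],"dp":[0.1,0.1,-10.3],"fingers":-1},{"twist":[0,0,0],"dp":[0.1,0.1,-10.3],"fingers":-1}]}}

```text
t: 11.9
ee_pos: [0.6073, 0.0771, 0.248]
ee_rot: [[0.202, 0.979, 0.003], [0.979, -0.202, -0.0], [0.0, 0.002, -1.0]]
ft_force: [-0.4, 0.2, -0.5]
grip_width: 0.094
```

```bash
cat > st.py <<'E'
from cell import env
from h import *
np.set_printoptions(precision=4,suppress=True)
o=env.get_obs()
g0=np.array([.5882,-.0092]);u=np.array([.203,.9792]);v=np.array([-u[1],u[0]])
e=o["ee_pos"][:2]-g0;f=o["ft_force"];mm=o["moment"]
print("t",o["t"],"a,b,z",e@u,e@v,o["ee_pos"][2],"tiltcols",o["ee_rot"][:,2],"F a,b,z",f[:2]@u,f[:2]@v,f[2],"M",mm,"w",o["grip_width"])
E
python3 st.py
```

```text
t 11.9 a,b,z 0.08836145553911047 -0.0011726001511657266 0.24801586812151208 tiltcols [ 0.0025 -0.     -1.    ] F a,b,z 0.10658030383899328 0.4043533109243771 -0.5013875817882258 M [-0.057   0.0647  0.0378] w 0.09402499204729968
```

Request:
{"op": "step_arm", "data": {"deltas": [{"twist":[0,0,0],"dp":[0,0,-0.3],"fingers":0},{"twist":[0,0,0],"dp":[0,0,-0.3],"fingers":0.3},{"twist":[0,0,0],"dp":[0,0,-0.3],"fingers":0.4},{"twist":[0,0,0],"dp":[0,0,-0.3],"fingers":0.4},{"twist":[0,0,0],"dp":[0,0,-0.3],"fingers":0.4},{"twist":[0,0,0],"dp":[0,0,-0.3],"fingers":0.4},{"twist":[0,0,0],"dp":[0,0,-0.3],"fingers":0.4},{"twist":[0,0,0],"dp":[0,0,-0.3],"fingers":0.4}], "grip_force": 25}}

```text
t: 12.7
ee_pos: [0.6066, 0.0771, 0.2436]
ee_rot: [[0.202, 0.979, -0.0], [0.979, -0.202, 0.0], [0.0, -0.0, -1.0]]
ft_force: [-0.4, 0.3, 0.9]
grip_width: 0.0335
```

```bash
python3 st.py
```

```text
t 12.7 a,b,z 0.0882525160206888 -0.0005170293997857451 0.24364134335519197 tiltcols [-0.  0. -1.] F a,b,z 0.21163222254900235 0.47388832182513435 0.8695572531918055 M [-0.0412  0.0923 -0.0168] w 0.0335296558080258
```

Request:
{"op": "step_arm", "data": {"deltas": [{"twist":[0,0,0],"dp":[0,0,0],"fingers":0.6},{"twist":[0,0,0],"dp":[0,0,0],"fingers":0.7},{"twist":[0,0,0],"dp":[0,0,0],"fingers":1},{"twist":[0,0,0],"dp":[0,0,0],"fingers":1},{"twist":[0,0,0],"dp":[0,0,0],"fingers":1}]}}

```text
t: 13.2
ee_pos: [0.6065, 0.0771, 0.2437]
ee_rot: [[0.202, 0.979, -0.0], [0.979, -0.202, 0.0], [-0.0, -0.0, -1.0]]
ft_force: [-2.0, -0.0, 1.1]
grip_width: 0.0218
```

```bash
python3 st.py
```

```text
t 13.2 a,b,z 0.08825859292218036 -0.0003735703132909106 0.2436663908175209 tiltcols [-0.0005  0.0001 -1.    ] F a,b,z -0.44675924700222347 1.9278459504198446 1.1053203938476561 M [-0.0828  0.316  -0.0113] w 0.021836966363024887
```

Request:
{"op": "step_arm", "data": {"deltas": [{"twist":[0,0,0],"dp":[-0.02,-0.1,0],"fingers":1},{"twist":[0,0,0],"dp":[-0.04,-0.2,0],"fingers":1},{"twist":[0,0,0],"dp":[-0.06,-0.3,0],"fingers":1},{"twist":[0,0,0],"dp":[-0.08,-0.4,0],"fingers":1},{"twist":[0,0,0],"dp":[-0.1,-0.5,0],"fingers":1}]}}

```text
t: 13.7
ee_pos: [0.6055, 0.0722, 0.2436]
ee_rot: [[0.202, 0.979, -0.0], [0.979, -0.202, 0.0], [0.0, -0.001, -1.0]]
ft_force: [-0.9, 3.2, 1.7]
grip_width: 0.0218
```

```bash
python3 st.py
```

```text
t 13.7 a,b,z 0.08324281950080013 -0.0003916381271046234 0.24361779966288324 tiltcols [-0.0004  0.0004 -1.    ] F a,b,z 2.934026484457334 1.5066815130286413 1.7078469272038201 M [ 0.6549  0.3895 -0.0097] w 0.02184857013977563
```

Request:
{"op": "step_arm", "data": {"deltas": [{"twist":[0,0,0],"dp":[-0.05,-0.25,0],"fingers":1},{"twist":[0,0,0],"dp":[-0.1,-0.49,0],"fingers":1},{"twist":[0,0,0],"dp":[-0.15,-0.74,0],"fingers":1},{"twist":[0,0,0],"dp":[-0.21,-0.98,0],"fingers":1},{"twist":[0,0,0],"dp":[-0.26,-1.23,0],"fingers":1},{"twist":[0,0,0],"dp":[-0.31,-1.47,0],"fingers":1},{"twist":[0,0,0],"dp":[-0.36,-1.72,0],"fingers":1},{"twist":[0,0,0],"dp":[-0.41,-1.96,0],"fingers":1},{"twist":[0,0,0],"dp":[-0.46,-2.2,0],"fingers":1},{"twist":[0,0,0],"dp":[-0.5,-2.4,0],"fingers":1}]}}

```text
t: 14.7
ee_pos: [0.6005, 0.0479, 0.2436]
ee_rot: [[0.202, 0.979, -0.0], [0.979, -0.202, 0.0], [-0.0, -0.0, -1.0]]
ft_force: [-3.2, 4.5, 2.9]
grip_width: 0.0216
```

```bash
cat > look.py <<'E'
import sys
from st import *
n=sys.argv[1]
p,d=env.capture("wrist");cv2.imwrite(f"pics/w{n}.png",p)
K,D,c=model(env,"wrist",o);P=cloud(K,D,c,d)
a=(P[...,:2]-g0)@u;b=(P[...,:2]-g0)@v;z=P[...,2]
m=(abs(b)<.03)&(z>.085)&(z<.1)&(a>-.02)&(a<.06);print("jaw top a",m.sum(),np.percentile(a[m],[2,98]) if m.sum() else "")
p,d=env.capture("scene");cv2.imwrite(f"pics/s{n}.png",cv2.resize(p[180:300,280:400],None,fx=5,fy=5,interpolation=cv2.INTER_CUBIC))
K,D,c=model(env,"scene");P=cloud(K,D,c,d)
E
python3 look.py 7
```

```text
t 14.7 a,b,z 0.05840162567265298 -0.0004051359405126985 0.24361503539076332 tiltcols [-0.0005  0.     -1.    ] F a,b,z 3.7268012101562045 4.0203611291814045 2.9271659290458767 M [ 0.7387  0.6714 -0.0142] w 0.02159389171596885
jaw top a 611 [0.0189 0.0594]
```

View pics/s7.png

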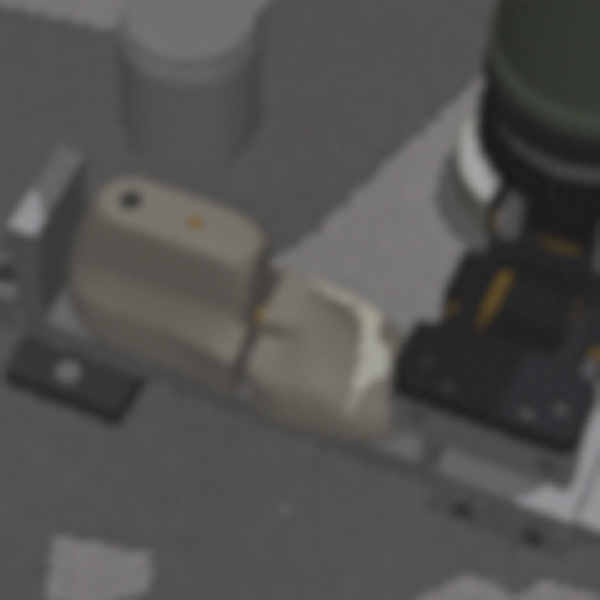

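View pics/w7.png

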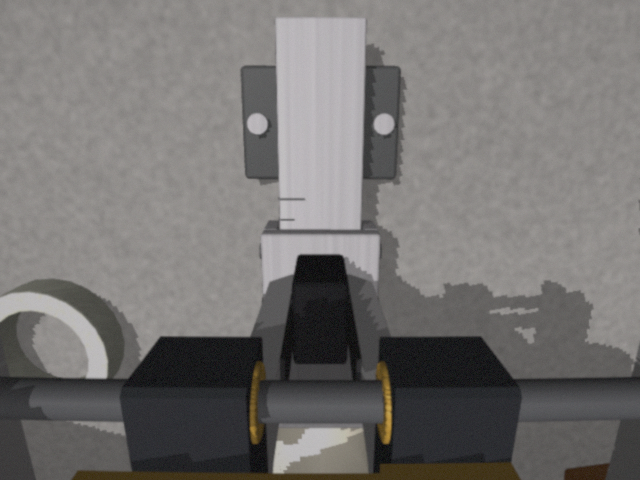

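The scene shows the jaw about 7 mm short of the toe (390,400), with a heel gap at about (75,290). Continuing more slowly, with a slight sideways relief.

Request:
{"op": "step_arm", "data": {"deltas": [{"twist":[0,0,0],"dp":[-0.04,-0.1,0],"fingers":1},{"twist":[0,0,0],"dp":[-0.07,-0.2,0],"fingers":1},{"twist":[0,0,0],"dp":[-0.09,-0.3,0],"fingers":1},{"twist":[0,0,0],"dp":[-0.11,-0.4,0],"fingers":1},{"twist":[0,0,0],"dp":[-0.13,-0.5,0],"fingers":1},{"twist":[0,0,0],"dp":[-0.15,-0.6,0],"fingers":1}]}}

```text
t: 15.4
ee_pos: [0.5991, 0.042, 0.2436]
ee_rot: [[0.202, 0.979, 0.0], [0.979, -0.202, -0.0], [0.0, 0.0, -1.0]]
ft_force: [-2.2, 3.6, 1.2]
grip_width: 0.022
```

```bash
python3 st.py
```

```text
t 15.4 a,b,z 0.05236835336406421 -0.0002840435070254203 0.2436213196125678 tiltcols [ 0. -0. -1.] F a,b,z 3.054112775326366 2.8826058870400537 1.213887215172801 M [ 0.6816  0.5597 -0.0201] w 0.021967348863980777
```

Request:
{"op": "step_arm", "data": {"deltas": [{"twist":[0,0,0],"dp":[-0.01,-0.05,0],"fingers":1},{"twist":[0,0,0],"dp":[-0.02,-0.1,0],"fingers":1},{"twist":[0,0,0],"dp":[-0.03,-0.15,0],"fingers":1},{"twist":[0,0,0],"dp":[-0.04,-0.2,0],"fingers":1}]}}

```text
t: 15.8
ee_pos: [0.5988, 0.0406, 0.2437]
ee_rot: [[0.202, 0.979, 0.0], [0.979, -0.202, 0.001], [0.001, 0.0, -1.0]]
ft_force: [-2.0, 5.3, 1.4]
grip_width: 0.0217
```

```bash
python3 st.py
```

```text
t 15.8 a,b,z 0.05086785829128324 -0.0002483934503436228 0.24365467806865448 tiltcols [ 0.0004  0.0013 -1.    ] F a,b,z 4.756993076687164 3.034775322907854 1.3961842056959868 M [ 1.0383  0.4688 -0.0767] w 0.02171077999387075
```

Toe contact is felt: F_a rose from 3.0 to 4.8 N with the face at about 11.4 mm, as predicted. Now I push the last home in fine steps.

Request:
{"op": "step_arm", "data": {"deltas": [{"twist":[0,0,0],"dp":[-0.005,-0.025,0],"fingers":1},{"twist":[0,0,0],"dp":[-0.01,-0.05,0],"fingers":1},{"twist":[0,0,0],"dp":[-0.015,-0.075,0],"fingers":1},{"twist":[0,0,0],"dp":[-0.02,-0.1,0],"fingers":1}]}}

```text
t: 16.2
ee_pos: [0.5986, 0.0396, 0.2437]
ee_rot: [[0.202, 0.979, 0.0], [0.979, -0.202, 0.001], [0.001, 0.0, -1.0]]
ft_force: [-1.8, 5.8, 1.9]
grip_width: 0.022
```

```bash
python3 st.py
```

```text
t 16.2 a,b,z 0.049877569924634255 -0.0002623319497547127 0.24365989961938114 tiltcols [ 0.0004  0.0013 -1.    ] F a,b,z 5.339031483117146 2.8976960648279397 1.8550688305074363 M [ 1.0547  0.4718 -0.0396] w 0.02196894746643473
```

Request:
{"op": "step_arm", "data": {"deltas": [{"twist":[0,0,0],"dp":[-0.005,-0.025,0],"fingers":1},{"twist":[0,0,0],"dp":[-0.01,-0.05,0],"fingers":1},{"twist":[0,0,0],"dp":[-0.015,-0.075,0],"fingers":1},{"twist":[0,0,0],"dp":[-0.02,-0.1,0],"fingers":1}]}}

```text
t: 16.6
ee_pos: [0.5984, 0.0386, 0.2436]
ee_rot: [[0.202, 0.979, 0.0], [0.979, -0.202, 0.001], [0.001, 0.0, -1.0]]
ft_force: [-1.2, 6.3, 1.6]
grip_width: 0.0217
```

Request:
{"op": "step_arm", "data": {"deltas": [{"twist":[0,0,0],"dp":[-0.005,-0.025,0],"fingers":1},{"twist":[0,0,0],"dp":[-0.01,-0.05,0],"fingers":1},{"twist":[0,0,0],"dp":[-0.015,-0.075,0],"fingers":1}]}}

```text
t: 16.9
ee_pos: [0.5982, 0.0378, 0.2437]
ee_rot: [[0.202, 0.979, 0.0], [0.979, -0.202, 0.001], [0.001, 0.0, -1.0]]
ft_force: [-1.7, 6.3, 1.8]
grip_width: 0.0219
```

```bash
python3 st.py
```

```text
t 16.9 a,b,z 0.04808043356946327 -0.000254652452268314 0.24366858912559664 tiltcols [ 0.0004  0.0012 -1.    ] F a,b,z 5.819639108927435 2.9839160334966723 1.8431438852998514 M [ 1.0032  0.5044 -0.0839] w 0.021870465647383562
```

```bash
python3 - <<'E'
from cell import env
from h import *
p,d=env.capture("scene");cv2.imwrite("pics/s8.png",cv2.resize(p[195:275,270:390],None,fx=6.5,fy=6.5,interpolation=cv2.INTER_CUBIC))
p,d=env.capture("top");cv2.imwrite("pics/t8.png",cv2.resize(p[200:260,270:360],None,fx=8,fy=8,interpolation=cv2.INTER_CUBIC))
E
```

```text
(no output)
```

View pics/s8.png

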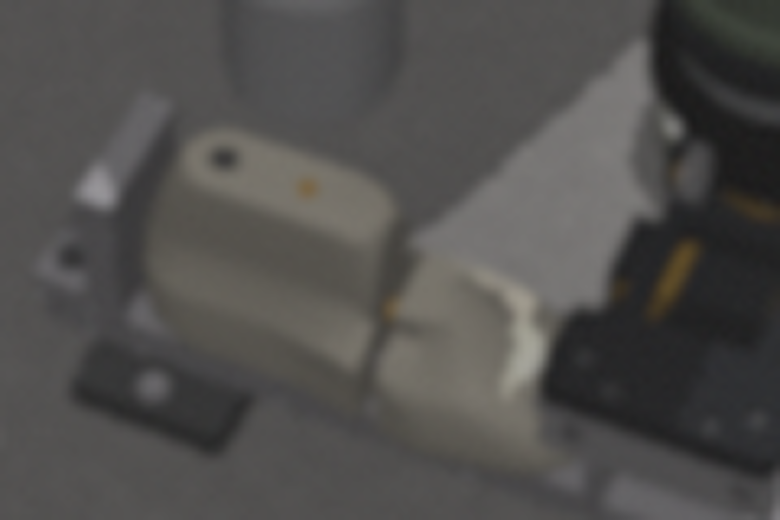

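View pics/t8.png

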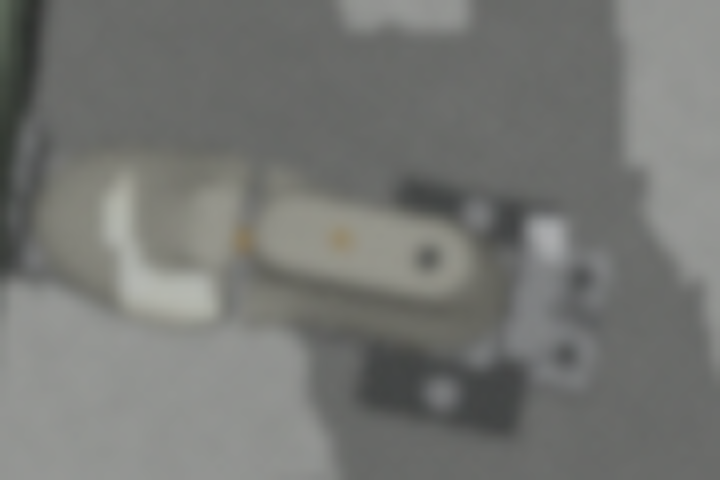

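The top view shows a heel gap of a few mm at about (508,290) and the toe on the sliding jaw at the left. Continuing in small steps.

Request:
{"op": "step_arm", "data": {"deltas": [{"twist":[0,0,0],"dp":[-0.005,-0.025,0],"fingers":1},{"twist":[0,0,0],"dp":[-0.01,-0.05,0],"fingers":1},{"twist":[0,0,0],"dp":[-0.015,-0.075,0],"fingers":1}]}}

```text
t: 17.3
ee_pos: [0.5981, 0.0372, 0.2437]
ee_rot: [[0.202, 0.979, 0.001], [0.979, -0.202, 0.002], [0.002, 0.0, -1.0]]
ft_force: [-1.7, 6.9, 1.4]
grip_width: 0.0217
```

Request:
{"op": "step_arm", "data": {"deltas": [{"twist":[0,0,0],"dp":[-0.005,-0.025,0],"fingers":1},{"twist":[0,0,0],"dp":[-0.01,-0.05,0],"fingers":1}]}}

```text
t: 17.5
ee_pos: [0.598, 0.037, 0.2437]
ee_rot: [[0.202, 0.979, 0.001], [0.979, -0.202, 0.002], [0.003, 0.0, -1.0]]
ft_force: [-1.4, 7.7, 2.1]
grip_width: 0.0219
```

```bash
python3 st.py
```

```text
t 17.5 a,b,z 0.04725218739351019 -0.00024734937307212767 0.24367474329897199 tiltcols [ 0.0007  0.0025 -1.    ] F a,b,z 7.298785396090918 2.9387160607577694 2.141355470466131 M [ 1.4599  0.3984 -0.0011] w 0.02185681056327951
```

Heel contact is felt: F_a is 7.3 N, the moment is up and the motion is stalling. Holding to satisfy the nip.

Request:
{"op": "step_arm", "data": {"deltas": [{"twist":[0,0,0],"dp":[0,0,0],"fingers":1},{"twist":[0,0,0],"dp":[0,0,0],"fingers":1},{"twist":[0,0,0],"dp":[0,0,0],"fingers":1},{"twist":[0,0,0],"dp":[0,0,0],"fingers":1},{"twist":[0,0,0],"dp":[0,0,0],"fingers":1}]}}

```text
t: 18.0
ee_pos: [0.598, 0.037, 0.2437]
ee_rot: [[0.202, 0.979, 0.001], [0.979, -0.202, 0.002], [0.002, 0.0, -1.0]]
ft_force: [-1.8, 6.0, 0.5]
grip_width: 0.0217
```

```bash
for i in 1; do python3 st.py; done
```

```text
t 18.0 a,b,z 0.04728092429922934 -0.00023949243659112044 0.24367221944164705 tiltcols [ 0.0007  0.0023 -1.    ] F a,b,z 5.553054294247798 2.9773694102357373 0.48278026653231576 M [1.3178 0.4472 0.0014] w 0.02171311474343868
```

Request:
{"op": "step_arm", "data": {"deltas": [{"twist":[0,0,0],"dp":[-0.002,-0.015,0],"fingers":1},{"twist":[0,0,0],"dp":[-0.005,-0.03,0],"fingers":1},{"twist":[0,0,0],"dp":[-0.005,-0.03,0],"fingers":1},{"twist":[0,0,0],"dp":[-0.005,-0.03,0],"fingers":1},{"twist":[0,0,0],"dp":[-0.005,-0.03,0],"fingers":1}]}}

```text
t: 18.5
ee_pos: [0.598, 0.0369, 0.2437]
ee_rot: [[0.202, 0.979, 0.001], [0.979, -0.202, 0.003], [0.003, 0.0, -1.0]]
ft_force: [-0.7, 8.2, 2.2]
grip_width: 0.0221
```

```bash
python3 st.py; python3 - <<'E'
from cell import env
from h import *
p,d=env.capture("scene");cv2.imwrite("pics/s9.png",cv2.resize(p[195:275,270:390],None,fx=6.5,fy=6.5,interpolation=cv2.INTER_CUBIC))
p,d=env.capture("top");cv2.imwrite("pics/t9.png",cv2.resize(p[200:260,270:360],None,fx=8,fy=8,interpolation=cv2.INTER_CUBIC))
E
```

```text
t 18.5 a,b,z 0.04715368987243436 -0.00021908415852119864 0.24366581026888964 tiltcols [ 0.0008  0.0028 -1.    ] F a,b,z 7.881114365180355 2.3782319436487214 2.195023216211215 M [ 1.4628  0.3926 -0.0694] w 0.022144710658139555
```

View pics/s9.png

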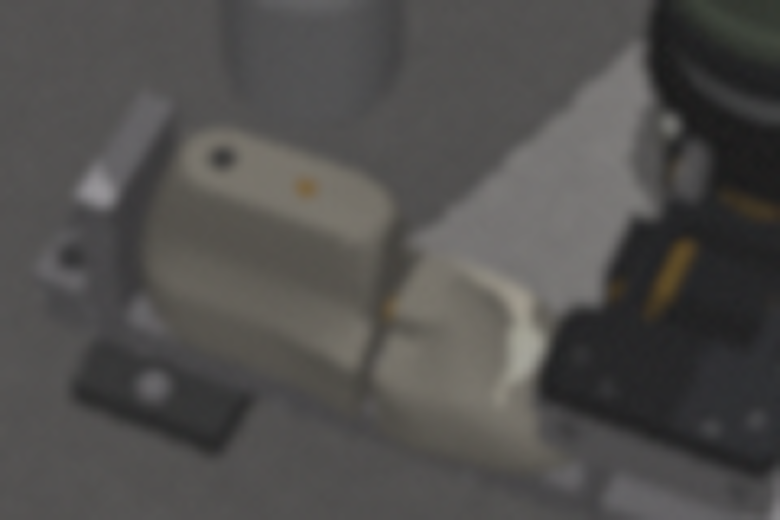

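View pics/t9.png

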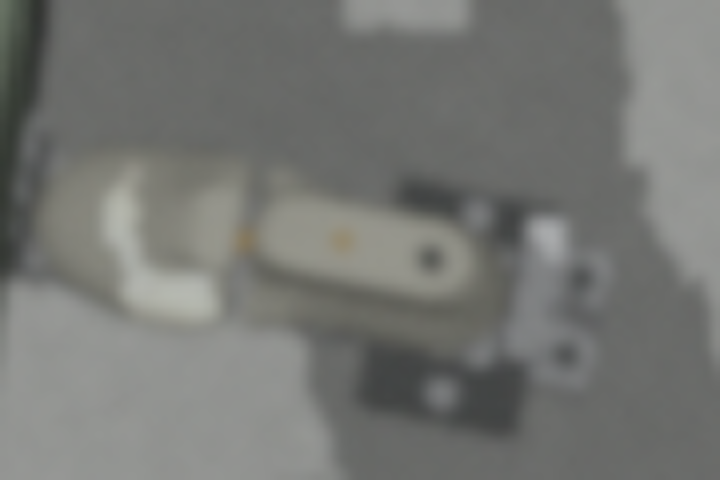

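The push to 7.9 N moved the jaw only 0.13 mm. The heel is on the fixed jaw at about (145,245) in the scene view, with no visible gap, and the toe is on the sliding jaw. Before releasing, I turn the tool slightly back about toe height, to take out the forward tilt so the jaw does not spring off.

Request:
{"op": "step_arm", "data": {"deltas": [{"twist":[-0.002,0.0004,0],"dp":[0.008,0.04,0],"fingers":1},{"twist":[-0.004,0.0008,0],"dp":[0.016,0.08,0],"fingers":1},{"twist":[-0.004,0.0008,0],"dp":[0.016,0.08,0],"fingers":1},{"twist":[-0.004,0.0008,0],"dp":[0.016,0.08,0],"fingers":1}]}}

```text
t: 19.0
ee_pos: [0.5982, 0.0377, 0.2436]
ee_rot: [[0.202, 0.979, 0.0], [0.979, -0.202, -0.001], [-0.001, 0.0, -1.0]]
ft_force: [-1.7, 7.9, 2.3]
grip_width: 0.0216
```

```bash
python3 st.py
```

```text
t 19.0 a,b,z 0.04797601537710857 -0.00022428570507701623 0.24360644396523767 tiltcols [ 0.     -0.0012 -1.    ] F a,b,z 7.4222527861115575 3.245834948275828 2.3141745231579476 M [ 1.5525  0.4049 -0.0042] w 0.02156575995867065
```

Request:
{"op": "step_arm", "data": {"deltas": [{"twist":[-0.002,0.0004,0],"dp":[0.008,0.04,0],"fingers":1},{"twist":[-0.004,0.0008,0],"dp":[0.016,0.08,0],"fingers":1},{"twist":[-0.004,0.0008,0],"dp":[0.016,0.08,0],"fingers":1},{"twist":[-0.004,0.0008,0],"dp":[0.016,0.08,0],"fingers":1}]}}

```text
t: 19.4
ee_pos: [0.5983, 0.0385, 0.2436]
ee_rot: [[0.202, 0.979, -0.001], [0.979, -0.202, -0.005], [-0.005, 0.0, -1.0]]
ft_force: [-1.7, 6.7, 2.0]
grip_width: 0.022
```

```bash
python3 st.py
```

```text
t 19.4 a,b,z 0.04875441305697728 -0.00022228186781641704 0.24360239187782773 tiltcols [-0.0007 -0.0051 -1.    ] F a,b,z 6.2458659961891305 3.0465915652603544 1.9783487285020496 M [1.5671 0.3199 0.0048] w 0.021991103333725226
```

Force is steady at about 6 N with a back-tilting torque. Opening the fingers.

Request:
{"op": "step_arm", "data": {"deltas": [{"twist":[0,0,0],"dp":[0,0,0],"fingers":0.3},{"twist":[0,0,0],"dp":[0,0,0],"fingers":0.1},{"twist":[0,0,0],"dp":[0,0,0],"fingers":-0.1},{"twist":[0,0,0],"dp":[0,0,0],"fingers":-0.2},{"twist":[0,0,0],"dp":[0,0,0],"fingers":-0.2},{"twist":[0,0,0],"dp":[0,0,0],"fingers":-0.2}]}}

```text
t: 20.0
ee_pos: [0.5983, 0.0372, 0.2436]
ee_rot: [[0.202, 0.979, -0.001], [0.979, -0.202, -0.008], [-0.008, 0.0, -1.0]]
ft_force: [-0.0, 0.2, -0.7]
grip_width: 0.0563
```

```bash
python3 st.py
```

```text
t 20.0 a,b,z 0.04747022911281491 -0.00042393632032741995 0.24363617146633848 tiltcols [-0.0014 -0.0083 -1.    ] F a,b,z 0.19772129074981903 0.08958281733344212 -0.7049975685253395 M [-0.0808  0.0579 -0.0158] w 0.05630378780358896
```

Request:
{"op": "step_arm", "data": {"deltas": [{"twist":[0,0,0],"dp":[0,0,1],"fingers":-0.2},{"twist":[0,0,0],"dp":[0,0,3],"fingers":-0.2},{"twist":[0,0,0],"dp":[0,0,6],"fingers":-0.2},{"twist":[0,0,0],"dp":[0,0,10],"fingers":-0.2},{"twist":[0,0,0],"dp":[-2,-4,12],"fingers":-0.2},{"twist":[0,0,0],"dp":[-4,-8,12],"fingers":-0.2},{"twist":[0,0,0],"dp":[-4,-9,12],"fingers":-0.2},{"twist":[0,0,0],"dp":[-4,-9,12],"fingers":-0.2},{"twist":[0,0,0],"dp":[-4,-9,12],"fingers":-0.2}]}}

```text
t: 20.9
ee_pos: [0.5584, -0.0522, 0.3636]
ee_rot: [[0.202, 0.979, -0.001], [0.979, -0.202, -0.007], [-0.007, 0.0, -1.0]]
ft_force: [0.4, -0.2, -0.7]
grip_width: 0.0568
```

```bash
cat > look2.py <<'E'
import sys
from st import *
p,d=env.capture("wrist");cv2.imwrite("pics/w10.png",p)
K,D,c=model(env,"wrist",o);P=cloud(K,D,c,d)
a=(P[...,:2]-g0)@u;b=(P[...,:2]-g0)@v;z=P[...,2]
k=(abs(a)<.2)&(abs(b)<.035)
m=k&(z>.085)&(z<.095)&(a>-.02);print("slide jaw a",m.sum(),np.percentile(a[m],[2,98]),np.median(z[m]))
m=k&(z>.1)&(z<.115);r=cv2.minAreaRect(np.c_[a[m],b[m]].astype(np.float32));print("ridge",r,np.median(z[m]))
m=k&(z>.07)&(z<.084)&(a>.02);print("grip z/a slope",np.polyfit(a[m],z[m],1),np.percentile(a[m],[2,98]))
for lo in(.035,.05,.065): 
    m=k&(abs(b)<.02)&(z>lo)&(z<lo+.012)&(a>-.02)&(a<.03); print(lo,m.sum(),np.percentile(a[m],[5,50,95]) if m.sum()>5 else "")
p,d=env.capture("scene");cv2.imwrite("pics/s10.png",cv2.resize(p[195:305,270:430],None,fx=5,fy=5,interpolation=cv2.INTER_CUBIC))
p,d=env.capture("top");cv2.imwrite("pics/t10.png",cv2.resize(p[195:265,230:360],None,fx=6,fy=6,interpolation=cv2.INTER_CUBIC))
E
python3 look2.py
```

```text
t 20.9 a,b,z -0.04811864679569885 0.02045005458416093 0.3636429084508794 tiltcols [-0.0015 -0.0072 -1.    ] F a,b,z -0.10428806721824661 -0.4455382154840136 -0.7029433030068877 M [-0.0933  0.0839 -0.0125] w 0.05679288662401966
slide jaw a 1026 [0.0084 0.0162] 0.08911237308743139
ridge ((-0.10117403417825699, -0.0014776922762393951), (0.07083829492330551, 0.02609662339091301), 0.5969019532203674) 0.10504223589400952
grip z/a slope [0.0071 0.0776] [0.0303 0.0642]
0.035 1360 [-0.0008  0.0213  0.0289]
0.05 1470 [-0.0191 -0.0113  0.0001]
0.065 22 [0.017  0.0298 0.0298]
```

View pics/w10.png

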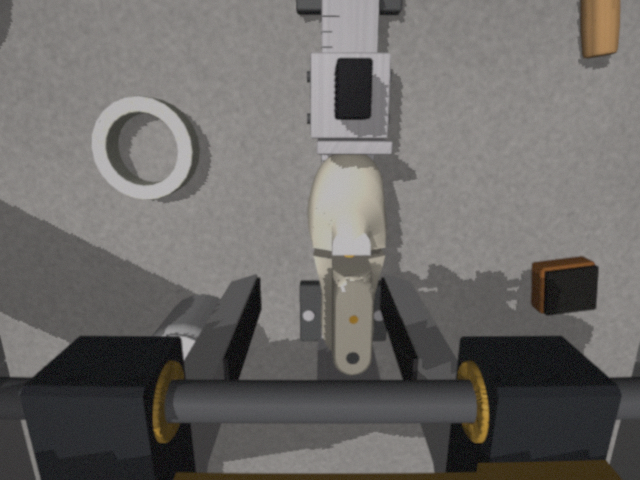

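View pics/s10.png

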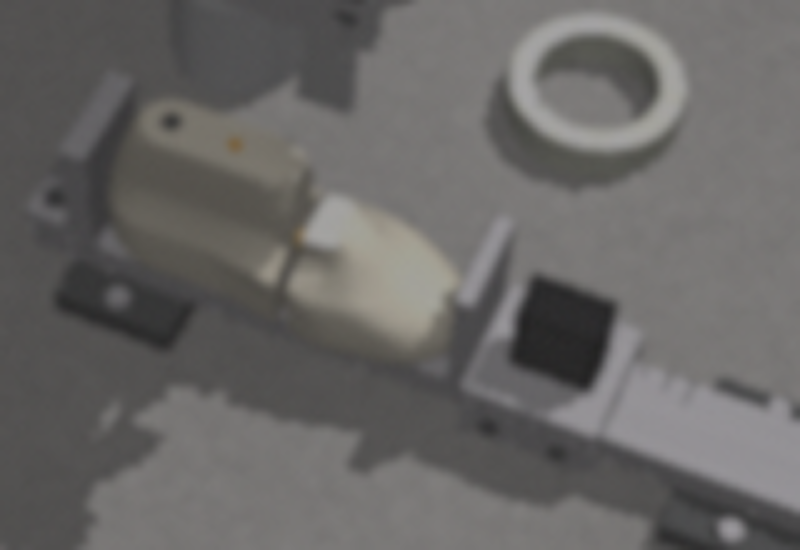

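View pics/t10.png

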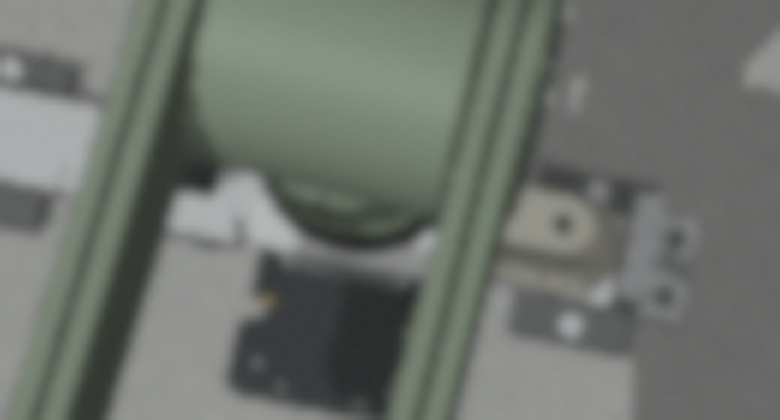

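The wrist, scene and top views show toe to jaw closed at (355,153), the last in line (0.6°), the ridge centre at -101 mm (so the heel is at the fixed face) and the jaw upright. A hair gap at the toe cannot be excluded from the pictures. I will give the steel head a gentle low push from behind with closed fingertips, where the lever is small so it does not tilt, to make sure of the nip.

Request:
{"op": "step_arm", "data": {"deltas": [{"twist":[0.002,0,0],"dp":[1.2,3.5,0],"fingers":1},{"twist":[0.004,-0.001,0],"dp":[2.5,7,0],"fingers":1},{"twist":[0.007,-0.001,0],"dp":[3.8,10.5,0],"fingers":1},{"twist":[0.007,-0.001,0],"dp":[5,14.2,0],"fingers":1},{"twist":[0.007,-0.001,0],"dp":[5,14.2,-3],"fingers":1},{"twist":[0.007,-0.001,0],"dp":[5,14.2,-6],"fingers":1},{"twist":[0.007,-0.001,0],"dp":[5,14.2,-8],"fingers":1},{"twist":[0.007,-0.001,0],"dp":[5,14.2,-8],"fingers":1},{"twist":[0.007,-0.001,0],"dp":[5,14.2,-8],"fingers":1}], "grip_force": 10}}

```text
t: 21.95
ee_pos: [0.6082, 0.0902, 0.2833]
ee_rot: [[0.2, 0.98, -0.002], [0.98, -0.2, -0.001], [-0.001, -0.001, -1.0]]
ft_force: [0.1, -0.5, 0.7]
grip_width: 0.0004
```

```bash
python3 st.py; python3 - <<'E'
from cell import env
from h import *
p,d=env.capture("wrist");cv2.imwrite("pics/w11.png",p)
p,d=env.capture("scene");cv2.imwrite("pics/s11.png",cv2.resize(p[195:305,310:470],None,fx=5,fy=5,interpolation=cv2.INTER_CUBIC))
E
```

```text
t 21.95 a,b,z 0.10142918303939355 0.0005679250284813872 0.28333408210300126 tiltcols [-0.0016 -0.0009 -1.    ] F a,b,z -0.47413622702109187 -0.2417429862888309 0.6740640846617673 M [-0.0587  0.0584 -0.0299] w 0.00038340593614055957
```

View pics/s11.png

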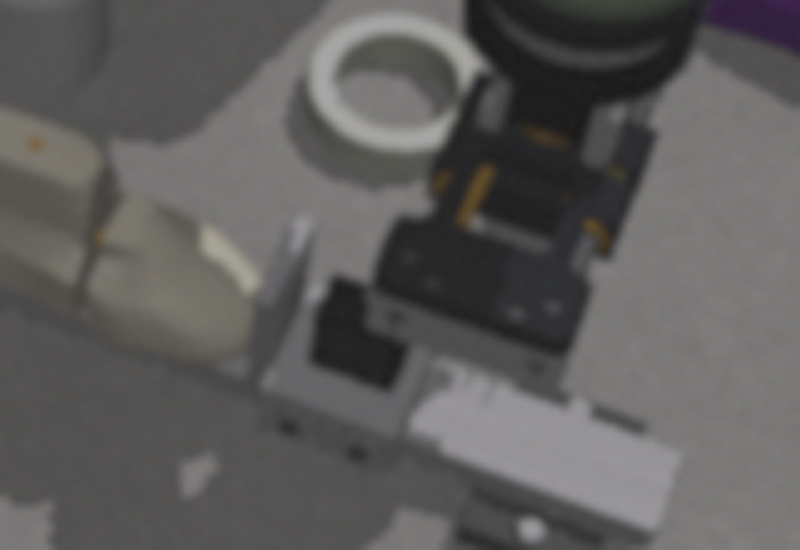

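View pics/w11.png

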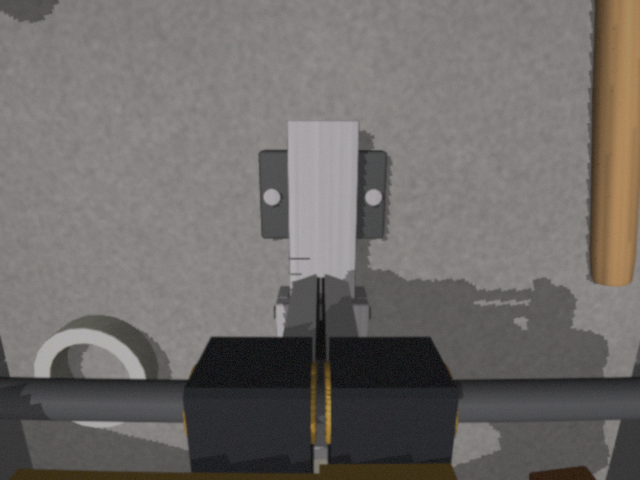

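The closed fingers are behind the head, over the free beam. Lowering the tips to about 35 mm.

Request:
{"op": "step_arm", "data": {"deltas": [{"twist":[0,0,0],"dp":[0,0,-1.5],"fingers":1},{"twist":[0,0,0],"dp":[0,0,-3],"fingers":1},{"twist":[0,0,0],"dp":[0,0,-4],"fingers":1},{"twist":[0,0,0],"dp":[0,0,-4.6],"fingers":1},{"twist":[0,0,0],"dp":[0,0,-4.8],"fingers":1},{"twist":[0,0,0],"dp":[0,0,-4.8],"fingers":1},{"twist":[0,0,0],"dp":[0,0,-4.8],"fingers":1}]}}

```text
t: 22.75
ee_pos: [0.6085, 0.0894, 0.236]
ee_rot: [[0.202, 0.979, 0.0], [0.979, -0.202, -0.001], [-0.001, 0.0, -1.0]]
ft_force: [0.4, 0.8, -0.3]
grip_width: 0.0006
```

```bash
python3 st.py
```

```text
t 22.75 a,b,z 0.10065441117187446 0.00015497722773874203 0.2360419451699298 tiltcols [ 0.0002 -0.001  -1.    ] F a,b,z 0.8500910130560658 -0.19962691372590602 -0.30072114763502933 M [-0.0548  0.0754  0.0148] w 0.0005872588695482763
```

Request:
{"op": "step_arm", "data": {"deltas": [{"twist":[0,0,0],"dp":[0,0,-0.15],"fingers":1},{"twist":[0,0,0],"dp":[-0.05,-0.25,-0.15],"fingers":1},{"twist":[0,0,0],"dp":[-0.1,-0.5,-0.15],"fingers":1},{"twist":[0,0,0],"dp":[-0.15,-0.75,-0.15],"fingers":1},{"twist":[0,0,0],"dp":[-0.2,-1.0,-0.15],"fingers":1},{"twist":[0,0,0],"dp":[-0.25,-1.2,-0.15],"fingers":1},{"twist":[0,0,0],"dp":[-0.28,-1.35,-0.15],"fingers":1},{"twist":[0,0,0],"dp":[-0.28,-1.35,-0.15],"fingers":1}]}}

```text
t: 23.55
ee_pos: [0.6053, 0.0756, 0.2341]
ee_rot: [[0.202, 0.979, -0.001], [0.979, -0.202, -0.001], [-0.001, -0.0, -1.0]]
ft_force: [0.4, -1.0, -0.1]
grip_width: 0.0003
```

```bash
python3 st.py
```

```text
t 23.55 a,b,z 0.08655256213152455 0.0004365769540685766 0.2341398276684883 tiltcols [-0.0007 -0.001  -1.    ] F a,b,z -0.9006668203857967 -0.6383026666634654 -0.07810735400314345 M [-0.0071  0.0842 -0.0148] w 0.0003260362598311443
```

Request:
{"op": "step_arm", "data": {"deltas": [{"twist":[0,0,0],"dp":[-0.01,-0.05,0],"fingers":1},{"twist":[0,0,0],"dp":[-0.02,-0.1,0],"fingers":1},{"twist":[0,0,0],"dp":[-0.03,-0.15,0],"fingers":1},{"twist":[0,0,0],"dp":[-0.04,-0.2,0],"fingers":1},{"twist":[0,0,0],"dp":[-0.04,-0.2,0],"fingers":1}]}}

```text
t: 24.05
ee_pos: [0.605, 0.0743, 0.2342]
ee_rot: [[0.202, 0.979, -0.0], [0.979, -0.202, 0.0], [0.0, -0.0, -1.0]]
ft_force: [-0.5, 2.3, 0.2]
grip_width: 0.0006
```

```bash
python3 st.py
```

```text
t 24.05 a,b,z 0.08523001483707258 0.00046774070688044455 0.23421053126791216 tiltcols [-0.0002  0.0002 -1.    ] F a,b,z 2.1805496979770016 0.9987869941026706 0.18227998991679456 M [ 0.4723 -0.0176 -0.0184] w 0.0005739122212880756
```

Request:
{"op": "step_arm", "data": {"deltas": [{"twist":[0,0,0],"dp":[-0.004,-0.02,0],"fingers":1},{"twist":[0,0,0],"dp":[-0.004,-0.02,0],"fingers":1}]}}

```text
t: 24.25
ee_pos: [0.605, 0.0742, 0.2342]
ee_rot: [[0.202, 0.979, -0.0], [0.979, -0.202, 0.0], [0.0, -0.0, -1.0]]
ft_force: [0.6, 3.5, 0.2]
grip_width: 0.0006
```

```bash
python3 st.py
```

```text
t 24.25 a,b,z 0.08512725905741364 0.00045948792825122205 0.2342350185846244 tiltcols [-0.0001  0.0003 -1.    ] F a,b,z 3.5136022517076166 0.1119779734958625 0.1565562585878037 M [ 0.8169 -0.115  -0.0028] w 0.0006404424198309468
```

Request:
{"op": "step_arm", "data": {"deltas": [{"twist":[0,0,0],"dp":[-0.004,-0.02,0],"fingers":1},{"twist":[0,0,0],"dp":[-0.004,-0.02,0],"fingers":1}]}}

```text
t: 24.45
ee_pos: [0.605, 0.0742, 0.2343]
ee_rot: [[0.202, 0.979, 0.0], [0.979, -0.202, 0.001], [0.001, -0.0, -1.0]]
ft_force: [0.8, 5.6, 0.2]
grip_width: 0.0003
```

```bash
python3 st.py
```

```text
t 24.45 a,b,z 0.08504753520683093 0.0004836003214414812 0.23426552215828805 tiltcols [ 0.      0.0006 -1.    ] F a,b,z 5.592999717489235 0.3670836358329686 0.19567372419534723 M [ 0.9602 -0.0881  0.0167] w 0.00032060344290883697
```

Request:
{"op": "step_arm", "data": {"deltas": [{"twist":[0,0,0],"dp":[-0.004,-0.02,0],"fingers":1},{"twist":[0,0,0],"dp":[-0.004,-0.02,0],"fingers":1},{"twist":[0,0,0],"dp":[-0.004,-0.02,0],"fingers":1},{"twist":[0,0,0],"dp":[-0.004,-0.02,0],"fingers":1}]}}

```text
t: 24.85
ee_pos: [0.605, 0.0741, 0.2343]
ee_rot: [[0.202, 0.979, 0.0], [0.979, -0.202, 0.001], [0.001, -0.0, -1.0]]
ft_force: [1.5, 5.3, -0.4]
grip_width: 0.0005
```

```bash
python3 st.py
```

```text
t 24.85 a,b,z 0.08497349341893685 0.0004906358231708664 0.23427805536261612 tiltcols [ 0.0001  0.0009 -1.    ] F a,b,z 5.5357639029392205 -0.3952138289314944 -0.4328523987088299 M [ 1.0601 -0.0965 -0.0184] w 0.0004917958871249769
```

Request:
{"op": "step_arm", "data": {"deltas": [{"twist":[0,0,0],"dp":[-0.004,-0.02,0],"fingers":1},{"twist":[0,0,0],"dp":[-0.004,-0.02,0],"fingers":1},{"twist":[0,0,0],"dp":[-0.004,-0.02,0],"fingers":1},{"twist":[0,0,0],"dp":[-0.004,-0.02,0],"fingers":1}]}}

```text
t: 25.25
ee_pos: [0.6049, 0.074, 0.2343]
ee_rot: [[0.202, 0.979, 0.0], [0.979, -0.202, 0.001], [0.001, -0.0, -1.0]]
ft_force: [1.0, 5.6, 0.2]
grip_width: 0.0007
```

```bash
python3 st.py
```

```text
t 25.25 a,b,z 0.0848949909164805 0.000516115170318447 0.23425071829858438 tiltcols [ 0.0001  0.0012 -1.    ] F a,b,z 5.691796031551942 0.16031387400644403 0.15416695805226538 M [ 1.1486 -0.1436 -0.0348] w 0.0006547732295810729
```

Request:
{"op": "step_arm", "data": {"deltas": [{"twist":[0,0,0],"dp":[0.02,0.1,0],"fingers":1},{"twist":[0,0,0],"dp":[0.06,0.3,0],"fingers":1},{"twist":[0,0,0],"dp":[0.2,1,0],"fingers":1},{"twist":[0,0,0],"dp":[0.3,1.5,2],"fingers":1},{"twist":[0,0,0],"dp":[0.3,1.5,6],"fingers":1},{"twist":[0,0,0],"dp":[-1,1.5,10],"fingers":1},{"twist":[0,0,0],"dp":[-5,-3,13],"fingers":1},{"twist":[0,0,0],"dp":[-10,-3,13],"fingers":1},{"twist":[0,0,0],"dp":[-13,-3,13],"fingers":1},{"twist":[0,0,0],"dp":[-13,-3,13],"fingers":1}]}}

```text
t: 26.25
ee_pos: [0.4697, 0.043, 0.3625]
ee_rot: [[0.202, 0.979, -0.007], [0.979, -0.202, -0.002], [-0.003, -0.007, -1.0]]
ft_force: [0.4, -0.3, -0.9]
grip_width: 0.0002
```

```bash
sed -i 's/w10/w12/;s/s10/s12/;s/t10/t12/' look2.py; python3 look2.py
```

```text
t 26.25 a,b,z 0.02706976743291743 0.12663033927734266 0.36253761995000294 tiltcols [-0.0072 -0.0017 -1.    ] F a,b,z -0.24153680499537888 -0.4697132483826031 -0.8672404469901404 M [-0.0871  0.0752  0.0044] w 0.00015735856951329185
slide jaw a 856 [0.0089 0.0163] 0.08887623474984654
ridge ((-0.11556374281644821, -0.0003796648234128952), (0.04125438630580902, 0.025625085458159447), 0.8074229955673218) 0.10497282781046781
grip z/a slope [-0.0075  0.0777] [0.0304 0.0653]
0.035 765 [-0.0026  0.0186  0.0282]
0.05 1381 [-0.0191 -0.0112  0.0163]
0.065 309 [0.0158 0.0161 0.0293]
```

View pics/s12.png

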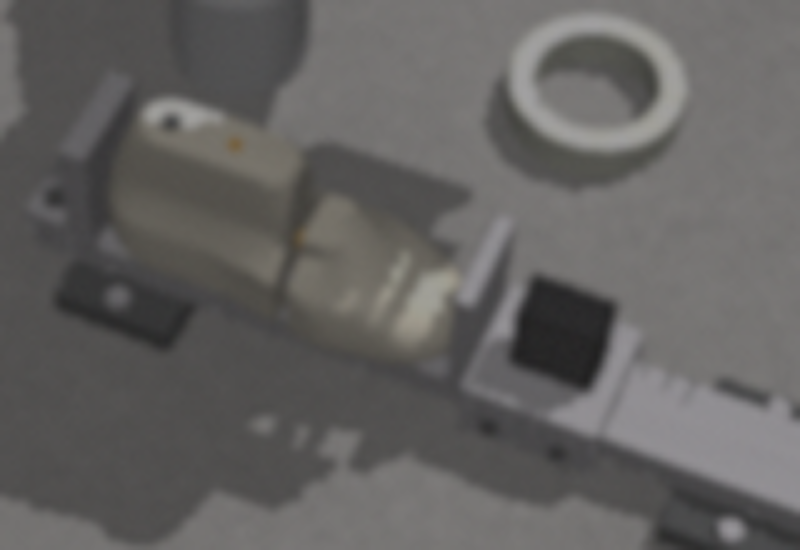

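View pics/w12.png

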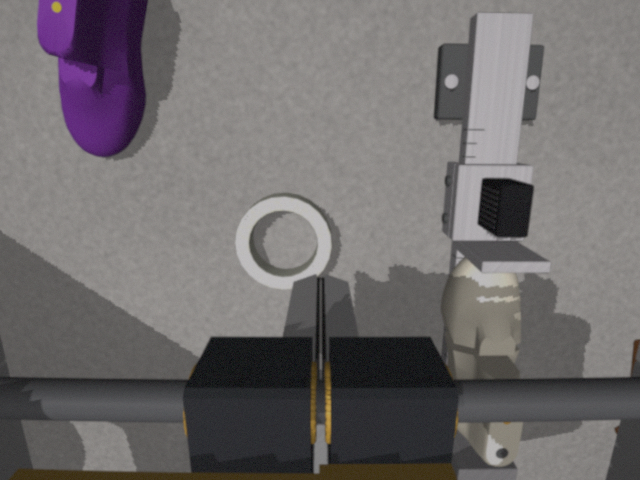

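The views show the heel at the fixed jaw, the toe at (460,262) on the sliding jaw, the jaw upright and the bystanders unmoved. Handing in.

```bash
python3 -c "
from cell import env
print(env.hand_in())"
```

```text
the job is handed in; nothing more can be done
None
```

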